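# Stir fresh beads through the ashtray

### The arm

A 6-joint arm with a two-finger parallel gripper is mounted at the origin on the work surface. World frame = base frame: x ahead of the robot, y to its left, z up, the work surface at z = 0. Lengths are in mm, angles in degrees, forces in N, time in s.
With the tool pointing down it reaches from about 250 to 850 mm from the base axis. Payload 12.5 kg.
Tool frame: the origin (TCP) lies at the very end of the fingers, on their centre line; the grasp point (between the pads) lies 19 mm behind it; y points along the fingers, z is the direction in which the jaws open and shut, and the axes are right-handed (so a half turn about y gives the same grasp; the last joint's range is limited). The gripper opens to 93 mm and grips with 3 to 60 N. Pads are 15 mm wide; open, the fingers measure 128 mm over their backs; the gripper's body (75 mm by 188 mm) begins 65 mm behind the grasp point.
Start: joints at [-75.206, 20.094, 94.641, -0, 65.266, -4.847], TCP at [184.888, -517.978, 218.633] pointing down, gripper open.
Joint ranges: [-157.81, 157.81], [-45, 120.19], [0.68, 151.7], [-89.99, 269.99], [4.06, 180], [-164.3, 164.3]. Speed limits (degrees/s): [127.2, 127.2, 159.86, 180, 180, 180].

### API

Orientations are given as a 3x3 rotation matrix whose columns are the frame's x, y, z axes.
In Python, from bench import arm gives the robot as it stands.
- The arm moves only by the tool arm_command, never from a script. Its argument "increments" is a list of rows, each a list of 5 numbers: the shift along the tool's x, y, z in units of 30 mm (1.0 is 30 mm), then the turn about the tool's y in rad, then the closure, from 0 (fully open) to 1 (shut). In form: [[dx, dy, dz, spin, fingers], ...]. A call has 1 to 10 rows; each row is the pose to reach, as a shift and turn from the pose commanded when the call began, along the tool's axes at that moment; what a row does not reach only later rows make up. A row lasts 1/10 s, in which the tool goes at most 50 mm and 8.59 degrees, less where a joint would pass 70% of its speed; a pose out of reach is approached as far as the arm can. A call with a gripper value outside its range is refused whole. The fingers move at their own pace and stop on an object; "force" is the grip in N (left out, the last holds). Time passes only in rows, so rows that repeat a pose let the fingers close. It gives the time, the measured TCP pose, the force and the opening at its end, in the units of the state.
- arm.state(): the state, without advancing time (a new reading comes with each control period).
- arm.get_image(name): name is "scene" or "top" or "wrist"; returns a dict with "image" (480x640x3 uint8, red, green, blue), "fx", "fy", "cx", "cy" (pixels), "pose" (4x4, takes a point from camera to world coordinates). Camera axes: x right, y down, z forward; pixel columns grow to the right and rows downward; lengths in mm; the calibration is good to about 2 mm. A picture is of the moment at which its call begins. There is no depth.
- arm.sign_off(): hands the job in, once; it reports no verdict.
The state is a dict: "clock": time; "q": joint angles; "qvel": joint speeds; "joint_efforts": joint torques, N m; "tool_pos": TCP position; "eef_rot": TCP orientation; "force": force on the tool from outside, world axes, zero at the start; "moment": the same for the moment, N m; "gripper_width": finger opening in mm.
Only numpy, scipy, OpenCV 4.12 (cv2) and the standard library are available. Lean on these libraries where they do the work, as an engineer would, in place of code of your own. Each camera call takes 0.05 s, during which the arm holds its last target. There are 200 camera calls.

### The job

Three fresh white deodorising beads lie on the orange-rest side of the steel ashtray and three old dark ones on the other: swing the carry handle all the way over until it is seated on its orange rest, leaving the mouth clear, and then, with the steel rod from the coaster, stir the beads until every bead has been shifted by at least half its width from where it lay and, clear of the line between the handle's two pivots, at least one white bead has come over to the half away from the orange rest and at least one dark one to the half next to it. Keep all beads in the ashtray, do not touch them with the gripper, and leave the tumbler, the cup, the sunglasses case and the lid where they are. Finish with the handle still seated and the rod standing upright by itself, its foot wholly on the coaster.

Things in the scene. Friction and masses are not known exactly. Their poses are not given: they have to be found in the camera images.
- ashtray: round steel ashtray fixed to the slab, 50 mm high, open top, flared: outside diameter 86 mm at the foot, 134 mm at the rim, wall 3 mm; flat inner floor 84 mm wide, 5 mm above the slab. Origin: centre of its underside, z up. On its +x side an orange rest lug reaches to 81 mm from the axis, top 44 mm high. White beads start on its +x half, dark on its -x half
- ashtray_in (a point): centre of the inner floor of the ashtray, 5 mm above the slab, axes as the ashtray
- handle (a joint): angle (rad) of the ashtray's hooped wire carry handle about the ashtray's y axis, pivots at the rim 49 mm above the slab. 0: level over the -x side; 1.57: upright across the mouth; 3.14: fully seated, level outside the rim at the +x side, on the lug (end stop). Stiff: stays where left, 1 N moves it. Starts near upright
- handle_grip (a point): middle of the black grip sleeve (10 mm thick, 40 mm long, parallel to the ashtray's y axis) at the top of the carry handle's hoop (wire 6 mm thick, hoop 148 mm wide), 74 mm from the pivot axis
- rod: loose stirring rod, steel, standing upright on the wooden coaster, 113 mm tall, about 0.1 kg: a dark round foot 18 mm in diameter and 22 mm high, above it a bright shaft 10 mm in diameter up to 102 mm, and a ball 14 mm in diameter on top (centre at 106 mm). Origin: centre of the underside of the foot; z along the shaft to the ball
- coaster: round wooden coaster fixed to the slab, diameter 100 mm, 8 mm thick. Origin: centre of its underside
- tumbler: bystander: clear glass tumbler, rim diameter 72 mm, 120 mm tall. Origin: centre of its underside
- cup: bystander: orange ceramic tea cup, rim diameter 76 mm, 65 mm tall, handle on its +y side reaching about 70 mm from the axis. Origin: centre of its underside
- case: bystander: dark blue plastic sunglasses case, 62 mm (its x) by 155 mm (its y), 45 mm high. Origin: centre of its underside
- lid: bystander: the ashtray's clip-on steel lid lying flat on the slab beyond the ashtray, diameter 136 mm, 12 mm high. Origin: centre of its underside
- white0: loose white ceramic round bead in the ashtray, 20 mm in diameter, 12 g. Origin: its centre
- white1: loose white ceramic round bead in the ashtray, 20 mm in diameter, 12 g. Origin: its centre
- white2: loose white ceramic round bead in the ashtray, 20 mm in diameter, 12 g. Origin: its centre
- dark0: loose dark brown clay round bead in the ashtray, 20 mm in diameter, 12 g. Origin: its centre
- dark1: loose dark brown clay round bead in the ashtray, 20 mm in diameter, 12 g. Origin: its centre
- dark2: loose dark brown clay round bead in the ashtray, 20 mm in diameter, 12 g. Origin: its centre
Mind the look-alikes: they are no part of the job. Several things have the shape of the rod; the one meant has the colours described above.

How it is judged:
By the outcome, as a careful person would: the job done as asked, in the order asked, and still so for the second after the job is handed in, with the robot touching nothing.
It also fails if it takes over 72 s, if anything falls off the work surface, if the arm or the gripper's body presses on something with over 40 N, if the wrist force passes 120 N, or if a joint passes its speed limit or range.

## Working session

There is one attempt and no reset: what is moved stays moved. The work goes in short steps, Python scripts to look and compute and a tool call to move; the robot and the scene stay as the last step left them, time stands still between calls to the robot, and variables do not carry over. Pictures are saved under pics/ and viewed, about 8 in all and at most 12, crops included, and the job is handed in when it is done.

Besides the shell and the picture viewer there is one more tool, called after "Call:" by a JSON object that holds its "op" and its "data", one argument or row to a line. arm_command: Moves the arm, as the interface text tells. Its arguments: {"type":"object","properties":{"increments":{"type":"array"},"force":{"type":"number"}},"required":["increments"]}

```bash
mkdir -p pics
python3 - <<'E'
from bench import arm
import cv2,numpy as np,pickle
d={}
for n in ("scene","top"):
    r=arm.get_image(n); d[n]=r
    cv2.imwrite(f"pics/{n}0.png",r["image"][:,:,::-1]); print(n,r["fx"],r["cx"],r["cy"],np.round(r["pose"],3).tolist())
pickle.dump(d,open("im0.pkl","wb"))
s=arm.state(); print(s["clock"],s["eef_rot"],s["gripper_width"])
E
```

```text
scene 620.5807677515817 317.7673843740952 235.11928034604878 [[-0.833, 0.32, -0.452, 1065.058], [0.554, 0.466, -0.691, 713.181], [-0.01, -0.825, -0.565, 671.414], [0.0, 0.0, 0.0, 1.0]]
top 546.4663121681739 319.62760644140434 236.32501951367072 [[-0.008, -0.994, 0.113, 444.905], [-1.0, 0.006, -0.015, 19.456], [0.014, -0.113, -0.993, 1157.856], [0.0, 0.0, 0.0, 1.0]]
0.1 [[-9.41831498e-01 -2.76321576e-04  3.36085336e-01]
 [-3.36085442e-01  9.81556055e-04 -9.41830989e-01]
 [-6.96383729e-05 -9.99999480e-01 -1.01732807e-03]] 92.97408674747284
```

View pics/scene0.png

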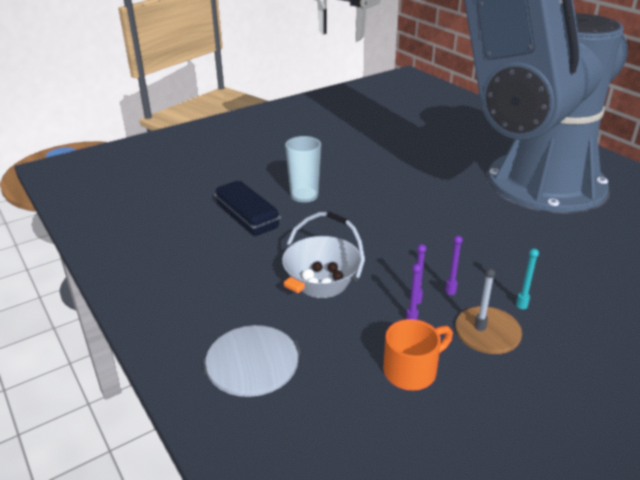

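View pics/top0.png

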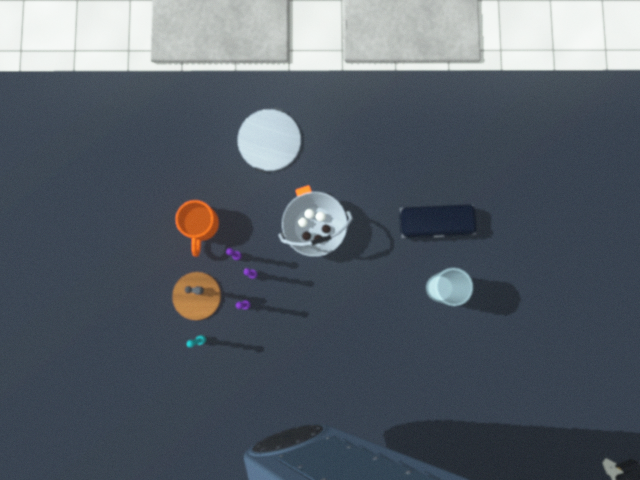

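```bash
cat > h.py <<'E'
import numpy as np,cv2
def cast(r,u,v,z):
    d=np.linalg.inv(np.array([[r["fx"],0,r["cx"]],[0,r["fy"],r["cy"]],[0,0,1]]))@[u,v,1]
    P=r["pose"]; d=P[:3,:3]@d; return P[:3,3]+d*(z-P[2,3])/d[2]
def proj(r,p):
    P=r["pose"]; c=P[:3,:3].T@(np.asarray(p,float)-P[:3,3])
    return np.array([r["fx"]*c[0]/c[2]+r["cx"],r["fy"]*c[1]/c[2]+r["cy"]])
def blobs(m,box,amin=8):
    M=np.zeros_like(m,np.uint8); x0,y0,x1,y1=box; M[y0:y1,x0:x1]=m[y0:y1,x0:x1]
    n,l,s,c=cv2.connectedComponentsWithStats(M)
    return [(np.round(c[i],1),s[i,4],s[i,:4]) for i in range(1,n) if s[i,4]>=amin]
E
python3 - <<'E'
import pickle,cv2,numpy as np
from h import *
d=pickle.load(open("im0.pkl","rb")); 
T=d["top"];S=d["scene"]
for r,lugb,cob,name in((T,(285,175,320,205),(165,265,230,325),"top"),(S,(275,270,310,300),(450,300,530,360),"scene")):
    h=cv2.cvtColor(r["image"],cv2.COLOR_RGB2HSV); o=(h[...,0]<20)&(h[...,1]>150)&(h[...,2]>90)
    for b in blobs(o,lugb): print(name,"lug",b[0],b[1],cast(r,*b[0],44)[:2].round(1))
    w=(h[...,0]<25)&(h[...,1]>90)&(h[...,2]>70)
    M=np.zeros(w.shape,np.uint8);x0,y0,x1,y1=cob;M[y0:y1,x0:x1]=w[y0:y1,x0:x1]
    c=max(cv2.findContours(M,0,2)[0],key=cv2.contourArea);c=cv2.convexHull(c)
    e=cv2.fitEllipse(c); print(name,"coaster",e,cast(r,*e[0],8)[:2].round(1))
a=T["image"][180:265,270:360];b=T["image"][265:350,165:255]
c=np.hstack([a,b]);c1=cv2.resize(c,None,fx=4.4,fy=4.4,interpolation=2)
a=S["image"][205:305,270:375];b=S["image"][255:355,445:535]
c2=cv2.resize(np.hstack([a,b]),None,fx=2.1,fy=2.1,interpolation=2)
o=np.zeros((c1.shape[0]+c2.shape[0],max(c1.shape[1],c2.shape[1]),3),np.uint8)
o[:c1.shape[0],:c1.shape[1]]=c1;o[c1.shape[0]:,:c2.shape[1]]=c2
print(o.shape);cv2.imwrite("pics/c1.png",o[:,:,::-1])
E
```

```text
top lug [302.7 189.7] 87 [669.4  37.3]
top coaster ((196.2154998779297, 295.70513916015625), (47.82957458496094, 48.94511413574219), 51.96210479736328) [453.1 260.9]
scene lug [293.3 284.6] 197 [672.8  40.7]
scene coaster ((488.1991271972656, 329.6197814941406), (45.448211669921875, 67.284912109375), 104.55109405517578) [459.9 265.6]
(584, 792, 3)
```

View pics/c1.png

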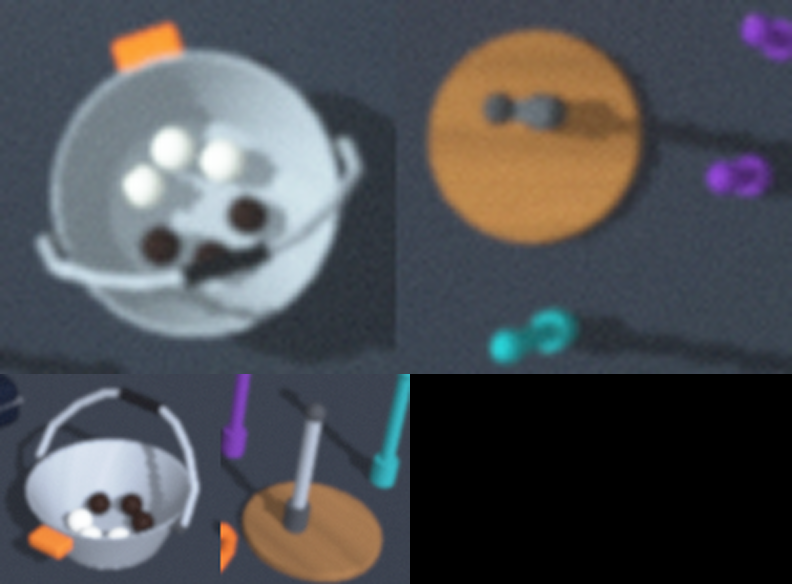

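```bash
cat >> h.py <<'E'
def tri(rs,uvs):
    A=np.zeros((3,3));b=np.zeros(3);L=[]
    for r,(u,v) in zip(rs,uvs):
        o=r["pose"][:3,3];d=cast(r,u,v,0)-o;d/=np.linalg.norm(d);Q=np.eye(3)-np.outer(d,d);A+=Q;b+=Q@o;L.append((Q,o))
    p=np.linalg.solve(A,b);return p,[np.linalg.norm(Q@(p-o)) for Q,o in L]
E
python3 - <<'E'
import pickle,cv2,numpy as np
from h import *
d=pickle.load(open("im0.pkl","rb")); 
T=d["top"];S=d["scene"]
ca=cast(T,314.5,223.9,50);print("ash",ca)
cs=cast(S,108/2.1+270,(490-374)/2.1+205,50);print("ash scene rim", cs)
lug=cast(T,302.7,189.7,44);dd=lug-ca;print("lug dir",np.degrees(np.arctan2(dd[1],dd[0])),np.hypot(*dd[:2]))
print("ball",tri([T,S],[(188.4,289.5),(490.5,273.1)]))
print("grip",tri([T,S],[(321.8,240),(336.7,217.4)]))
print("pivots top",cast(T,350/4.4+270,150/4.4+180,49),cast(T,42/4.4+270,245/4.4+180,49))
print("foot top-view",cast(T,547/4.4-90+165,112/4.4+265,8),"scene",cast(S,480.5,327,8))
for n,c,R,z in(("ash",ca,67,50),("coast",(453.1,260.9,8),50,8)):
  for r in(T,S):
    pts=[proj(r,(c[0]+R*np.cos(t),c[1]+R*np.sin(t),z)) for t in np.arange(0,6.28,.05)]
    print(n,np.min(pts,0).round(1),np.max(pts,0).round(1))
E
```

```text
ash [596.95398642  13.40512207  50.        ]
ash scene rim [603.54540583  18.66074549  50.        ]
lug dir 18.271636104789632 76.28848863473674
ball (array([464.1848308 , 253.88187618, 112.59980685]), [np.float64(0.04752009207945111), np.float64(0.04752009207930217)])
grip (array([558.16605345,  -0.71158387, 108.31453186]), [np.float64(0.8729783256948938), np.float64(0.8729783256949529)])
pivots top [616.98974758 -58.70530524  49.        ] [573.25443921  84.89303304  49.        ]
foot top-view [463.92084018 254.61830499   8.        ] scene [465.37585332 254.76215479   8.        ]
ash [281.7 191.7] [347.2 256.6]
ash [283.1 234.9] [362.8 282.3]
coast [172.1 271.7] [220.2 319.9]
coast [456.3 305. ] [522.5 349.3]
```

```bash
cat >> h.py <<'E'
C=np.array([596.5,13.3,0]);th=np.radians(17.5);EX=np.array([np.cos(th),np.sin(th),0]);EY=np.array([-EX[1],EX[0],0]);EZ=np.array([0,0,1.])
def A(x,y,z): return C+x*EX+y*EY+z*EZ
def rows(pts):
    from bench import arm
    s=arm.state();R=np.array(s["eef_rot"]);p=np.array(s["tool_pos"])
    print("t",s["clock"],"pos",p.round(1),"ash",[round(float((p-C)@e),1) for e in(EX,EY,EZ)],"F",np.round(s["force"],1),"w",round(s["gripper_width"],1),"zax",R[:,2].round(3),"y",R[:,1].round(3))
    for q in pts: print((R.T@(np.asarray(q)-p)/30).round(2).tolist())
E
python3 -c "
from h import *
rows([A(-65,0,218),A(-65,0,98),A(40,0,98)])"
```

```text
t 0.1 pos [ 184.8 -517.7  218.2] ash [-552.3, -382.6, 218.2] F [ 0.2  0.4 -0.2] w 93.0 zax [ 0.336 -0.942 -0.001] y [-0.     0.001 -1.   ]
[-16.71, 0.02, -12.14]
[-16.71, 4.02, -12.14]
[-20.21, 4.02, -12.0]
```

Call:
{"op": "arm_command", "data": {
  "increments": [
    [-16.7,0,-12.1,0,1],
    [-16.7,0,-12.1,0,1],
    [-16.7,0,-12.1,0,1],
    [-16.7,0,-12.1,0,1],
    [-16.7,0,-12.1,0,1],
    [-16.7,0,-12.1,0,1],
    [-16.7,0,-12.1,0,1],
    [-16.7,0,-12.1,0,1],
    [-16.7,0,-12.1,0,1],
    [-16.7,0,-12.1,0,1]
  ],
  "force": 30
}}

```text
clock: 1.1
tool_pos: [468.3, -103.6, 218.6]
eef_rot: [[-0.942, -0.0, 0.336], [-0.336, -0.0, -0.942], [0.0, -1.0, 0.0]]
force: [1.5, -0.8, 1.1]
gripper_width: 17.5
```

```bash
python3 -c "
from h import *
rows([A(-65,0,218),A(-65,0,98),A(40,0,98)])"
```

```text
t 1.1 pos [ 468.3 -103.6  218.6] ash [-157.4, -72.9, 218.6] F [ 1.5 -0.8  1.1] w 17.5 zax [ 0.336 -0.942  0.   ] y [-0. -0. -1.]
[-3.17, 0.02, -2.31]
[-3.17, 4.02, -2.31]
[-6.67, 4.02, -2.18]
```

Call:
{"op": "arm_command", "data": {
  "increments": [
    [-3.2,0,-2.3,0,1],
    [-3.2,0,-2.3,0,1],
    [-3.2,0,-2.3,0,1],
    [-3.2,0,-2.3,0,1],
    [-3.2,0,-2.3,0,1]
  ]
}}

```text
clock: 1.6
tool_pos: [534.4, -8.5, 218.2]
eef_rot: [[-0.942, -0.001, 0.337], [-0.337, -0.0, -0.942], [0.001, -1.0, -0.0]]
force: [0.9, -0.1, -0.1]
gripper_width: 0.7
```

```bash
python3 -c "
from h import *
rows([A(-65,0,218),A(-65,0,98),A(40,0,98)])"
```

```text
t 1.6 pos [534.4  -8.5 218.2] ash [-65.8, -2.1, 218.2] F [ 0.9 -0.1 -0.1] w 0.7 zax [ 0.337 -0.942 -0.   ] y [-0.001 -0.    -1.   ]
[-0.03, 0.01, -0.07]
[-0.03, 4.01, -0.07]
[-3.53, 4.0, 0.06]
```

Call:
{"op": "arm_command", "data": {
  "increments": [
    [0,1.5,0,0,1],
    [0,3,-0.1,0,1],
    [0,4,-0.1,0,1],
    [-0.5,4,-0.1,0,1],
    [-1.0,4,0,0,1],
    [-1.5,4,0,0,1],
    [-2.0,4,0,0,1],
    [-2.5,4,0,0,1],
    [-3.0,4,0,0,1],
    [-3.5,4,0,0,1]
  ]
}}

```text
clock: 2.6
tool_pos: [633.2, 25.4, 98.5]
eef_rot: [[-0.942, -0.002, 0.334], [-0.334, -0.0, -0.942], [0.002, -1.0, -0.0]]
force: [-1.9, -0.5, -0.9]
gripper_width: 0.5
```

Run:
```python
from h import *
from bench import arm
rows([A(40,0,98),A(25,0,98),A(25,0,140),A(62,0,130),A(76,0,60),A(76,0,54)])
S=arm.get_image("scene");T=arm.get_image("top")
o=np.hstack([cv2.resize(S["image"][180:310,250:390],None,fx=2.8,fy=2.8),cv2.resize(T["image"][160:290,250:390],None,fx=2.8,fy=2.8)])
cv2.imwrite("pics/h1.png",o[:,:,::-1])
```

```text
t 2.6 pos [633.2  25.4  98.5] ash [38.7, 0.5, 98.5] F [-1.9 -0.5 -0.9] w 0.5 zax [ 0.334 -0.942 -0.   ] y [-0.002 -0.    -1.   ]
[-0.04, 0.02, 0.02]
[0.46, 0.02, -0.0]
[0.46, -1.38, -0.0]
[-0.77, -1.05, 0.04]
[-1.25, 1.28, 0.06]
[-1.25, 1.48, 0.06]
```

View pics/h1.png

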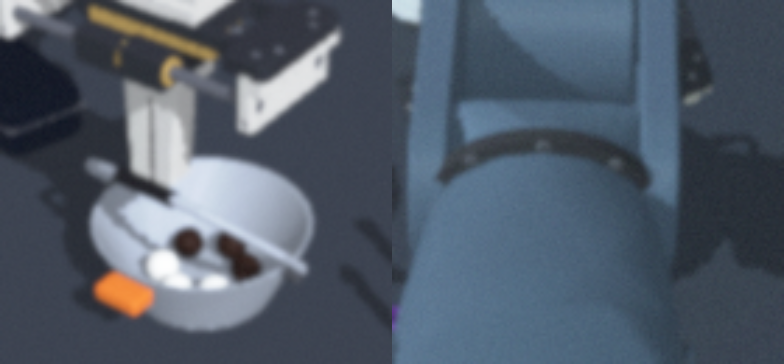

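Call:
{"op": "arm_command", "data": {
  "increments": [
    [0.4,-0.7,0,0,1],
    [0.4,-1.6,0,0,1],
    [-0.8,-1.3,0,0,1],
    [-0.9,-0.6,0,0,1],
    [-1.0,0,0,0,1],
    [-1.1,0.4,0,0,1],
    [-1.25,0.8,0,0,1],
    [-1.25,1.15,0,0,1],
    [-1.25,1.35,0,0,1],
    [-1.25,1.4,0,0,1]
  ]
}}

```text
clock: 3.7
tool_pos: [679.6, 41.3, 62.2]
eef_rot: [[-0.942, 0.029, 0.335], [-0.335, 0.004, -0.942], [-0.029, -1.0, 0.006]]
force: [40.0, 17.8, 9.0]
gripper_width: 0.4
```

Call:
{"op": "arm_command", "data": {
  "increments": [
    [0,0.05,0,0,1],
    [0,0.05,0,0,1]
  ]
}}

```text
clock: 3.9
tool_pos: [679.8, 41.4, 61.2]
eef_rot: [[-0.942, 0.03, 0.335], [-0.335, 0.004, -0.942], [-0.029, -1.0, 0.006]]
force: [40.9, 17.7, 6.2]
gripper_width: 0.3
```

Call:
{"op": "arm_command", "data": {
  "increments": [
    [-0.5,0,0,0,1],
    [-0.5,-0.3,0,0,1],
    [-0.5,-1,0,0,1],
    [-0.5,-2.4,0,0,1],
    [-0.5,-2.4,0,0,1]
  ]
}}

```text
clock: 4.4
tool_pos: [684.5, 43.6, 132.5]
eef_rot: [[-0.942, 0.007, 0.335], [-0.335, -0.0, -0.942], [-0.006, -1.0, 0.002]]
force: [0.3, -0.2, -0.1]
gripper_width: 0.6
```

Run:
```python
from h import *
from bench import arm
rows([A(70,0,100),A(76,0,54)])
S=arm.get_image("scene");T=arm.get_image("wrist")
o=np.hstack([cv2.resize(S["image"][180:320,250:390],None,fx=2.5,fy=2.5),cv2.resize(T["image"],(445,350))])
cv2.imwrite("pics/h2.png",o[:,:,::-1])
```

```text
t 4.4 pos [684.5  43.6 132.5] ash [93.0, 2.4, 132.5] F [ 0.3 -0.2 -0.1] w 0.6 zax [ 0.335 -0.942  0.002] y [ 0.007 -0.    -1.   ]
[0.78, 1.08, 0.05]
[0.59, 2.61, 0.05]
```

View pics/h2.png

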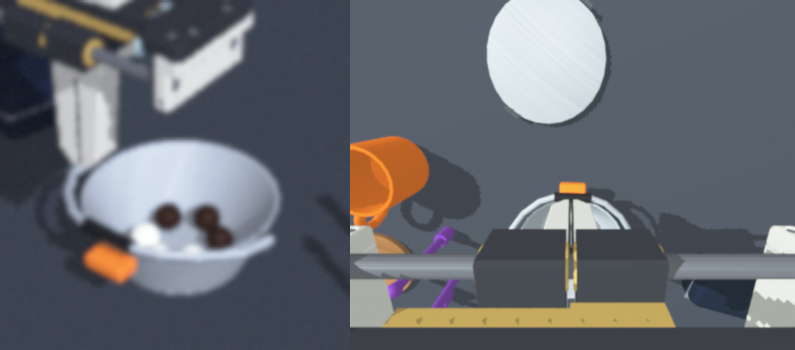

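Run:
```python
from h import *
import pickle
S=pickle.load(open("im0.pkl","rb"))["scene"]
for z in range(45,85,5):
    p=cast(S,292,273.2,z)-C; print(z,(p@EX).round(1),(p@EY).round(1),np.hypot(p@EX,z-49).round(1))
print(proj(S,A(74,0,49)),proj(S,A(71.5,0,68)))
rows([A(72,0,132),A(72,0,75),A(72,0,60),A(72,0,54)])
```

```text
45 60.7 -17.0 60.9
50 65.5 -12.7 65.5
55 70.3 -8.4 70.5
60 75.0 -4.0 75.8
65 79.8 0.3 81.4
70 84.5 4.7 87.1
75 89.3 9.0 93.0
80 94.1 13.3 99.0
[294.53508434 279.24527351] [295.18283819 269.12680385]
t 4.5 pos [682.5  43.8 127.7] ash [91.1, 3.2, 127.7] F [-0.1 -1.2  0.1] w 0.3 zax [ 0.335 -0.942  0.   ] y [ 0. -0. -1.]
[0.64, -0.14, 0.08]
[0.64, 1.76, 0.08]
[0.64, 2.26, 0.08]
[0.64, 2.46, 0.08]
```

Call:
{"op": "arm_command", "data": {
  "increments": [
    [0.6,0,0,0,1],
    [0.6,1,0,0,1],
    [0.6,1.7,0,0,1],
    [0.6,2.0,0,0,1],
    [0.6,2.15,0,0,1],
    [0.6,2.3,0,0,1],
    [0.6,2.4,0,0,1],
    [0.6,2.45,0,0,1]
  ]
}}

```text
clock: 5.3
tool_pos: [666.5, 38.5, 54.0]
eef_rot: [[-0.942, 0.001, 0.336], [-0.336, -0.0, -0.942], [-0.001, -1.0, 0.0]]
force: [-0.7, -0.4, 6.6]
gripper_width: 0.3
```

Run:
```python
from h import *
rows([A(73,0,54)])
```

```text
t 5.3 pos [666.5  38.5  54. ] ash [74.4, 3.0, 54.0] F [-0.7 -0.4  6.6] w 0.3 zax [ 0.336 -0.942  0.   ] y [ 0.001 -0.    -1.   ]
[0.05, 0.0, 0.1]
```

Call:
{"op": "arm_command", "data": {
  "increments": [
    [0,0.05,0,0,1],
    [0,0.05,0,0,1]
  ]
}}

```text
clock: 5.5
tool_pos: [666.6, 38.5, 53.8]
eef_rot: [[-0.942, 0.001, 0.336], [-0.336, -0.0, -0.942], [-0.001, -1.0, 0.001]]
force: [-4.2, -0.4, 11.0]
gripper_width: 0.2
```

Call:
{"op": "arm_command", "data": {
  "increments": [
    [0,-1,0,0,0.6],
    [0,-2.5,0,0,0.5],
    [2,-4,0,0,0.5],
    [5,-4,4,0,0.5],
    [6,-4,-8,0,0.5],
    [6,-4,-8,0,0.5],
    [6,-4,-8,0,0.5],
    [6,-4,-8,0,0.5],
    [6,-4,-8,0,0.5],
    [6,-4,-8,0,0.5]
  ]
}}

```text
clock: 6.5
tool_pos: [414.6, 205.4, 172.8]
eef_rot: [[-0.942, 0.001, 0.336], [-0.336, 0.001, -0.942], [-0.001, -1.0, -0.0]]
force: [1.2, 0.5, -0.5]
gripper_width: 46.7
```

Run:
```python
from h import *
from bench import arm
import pickle
rows([(464,254,190),(464,254,75)])
S=arm.get_image("scene");T=arm.get_image("top");W=arm.get_image("wrist")
pickle.dump((S,T,W),open("im1.pkl","wb"))
o=np.hstack([cv2.resize(S["image"][200:310,260:380],None,fx=3.2,fy=3.2),cv2.resize(T["image"][170:280,250:370],None,fx=3.2,fy=3.2)])
cv2.imwrite("pics/h3.png",o[:,:,::-1])
```

```text
t 6.5 pos [414.6 205.4 172.8] ash [-115.7, 237.9, 172.8] F [ 1.2  0.5 -0.5] w 46.7 zax [ 0.336 -0.942 -0.   ] y [ 0.001  0.001 -1.   ]
[-2.1, -0.57, -0.97]
[-2.09, 3.26, -0.97]
```

View pics/h3.png

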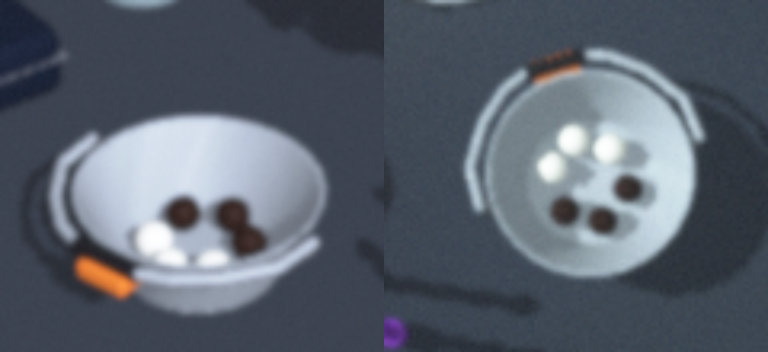

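Run:
```python
from h import *
import pickle
S,T,W=pickle.load(open("im1.pkl","rb"))
def beads(T):
    h=cv2.cvtColor(T["image"],cv2.COLOR_RGB2HSV).astype(int)
    g=T["image"].astype(int)
    box=(290,200,340,250)
    for n,m in(("w",(h[...,2]>225)&(h[...,1]<25)),("d",(h[...,2]<85)&(g[...,0]>=g[...,2]))):
        for b in blobs(m,box): 
            p=cast(T,*b[0],15)-C; print(n,b[0],b[1],(p@EX).round(1),(p@EY).round(1))
beads(T)
# hand-read
for u,v in((572,138),(607,149),(551,166),(628,188),(564,211),(601,221)):
    p=cast(T,250+(u-384)/3.2,170+v/3.2,15)-C;print((p@EX).round(1),(p@EY).round(1))
r=S;h=cv2.cvtColor(W["image"],cv2.COLOR_RGB2HSV)
print(proj(W,(464,254,114)),proj(W,(464,254,8)))
cv2.imwrite("pics/w1.png",W["image"][:,:,::-1])
```

```text
w [308.1 213.3] 47 30.7 4.3
w [319.4 215.5] 60 18.9 -17.0
w [301.4 221.6] 43 18.1 23.2
d [325.6 228.5] 33 -11.5 -20.9
d [305.8 235.4] 41 -12.6 23.3
d [317.8 238.5] 36 -26.6 1.3
30.6 2.8
16.5 -16.9
17.1 21.7
-12.4 -22.1
-14.0 22.7
-27.8 1.6
[276.17288507 164.15482686] [289.44517699 155.74711835]
```

View pics/w1.png

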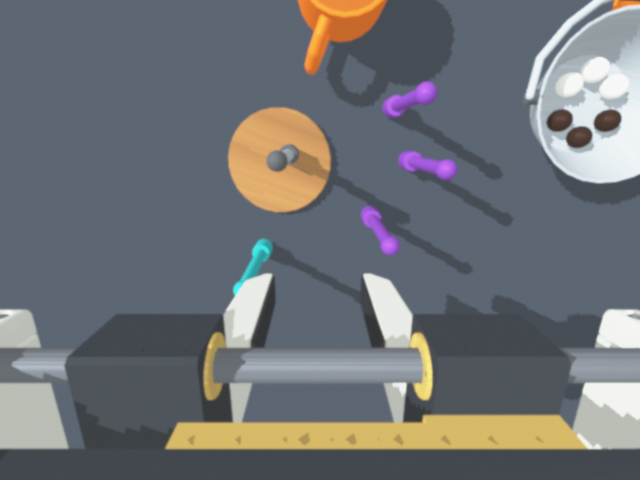

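Call:
{"op": "arm_command", "data": {
  "increments": [
    [-1.1,-0.5,-0.5,0,0.5],
    [-2.1,-0.5,-0.95,0,0.5],
    [-2.1,0,-0.95,0,0.5],
    [-2.1,1,-0.95,0,0.5],
    [-2.1,2,-0.95,0,0.5],
    [-2.1,3,-0.95,0,0.5],
    [-2.1,3.35,-0.95,0,0.5],
    [-2.1,3.35,-0.95,0,0.5]
  ]
}}

```text
clock: 7.45
tool_pos: [465.8, 251.3, 70.8]
eef_rot: [[-0.942, -0.002, 0.335], [-0.335, -0.001, -0.942], [0.002, -1.0, 0.0]]
force: [0.0, 0.1, 0.6]
gripper_width: 46.6
```

Call:
{"op": "arm_command", "data": {
  "increments": [
    [0,0,0,0,0.7],
    [0,0,0,0,0.8],
    [0,0,0,0,0.85],
    [0,0,0,0,0.9],
    [0,0,0,0,1],
    [0,0,0,0,1],
    [0,0,0,0,1]
  ],
  "force": 50
}}

```text
clock: 8.15
tool_pos: [466.1, 252.3, 72.0]
eef_rot: [[-0.942, 0.001, 0.336], [-0.336, 0.0, -0.942], [-0.001, -1.0, -0.0]]
force: [0.3, 0.6, 5.7]
gripper_width: 11.8
```

Run:
```python
from h import *
from bench import arm
rows([])
import pickle
W=arm.get_image("wrist");S=arm.get_image("scene");pickle.dump((W,S),open("im2.pkl","wb"))
o=np.hstack([cv2.resize(W["image"],(440,330)),cv2.resize(S["image"][210:360,400:560],(352,330))])
cv2.imwrite("pics/w2.png",o[:,:,::-1])
```

```text
t 8.15 pos [466.1 252.3  72. ] ash [-52.5, 267.1, 72.0] F [0.3 0.6 5.7] w 11.8 zax [ 0.336 -0.942 -0.   ] y [ 0.001  0.    -1.   ]
```

View pics/w2.png

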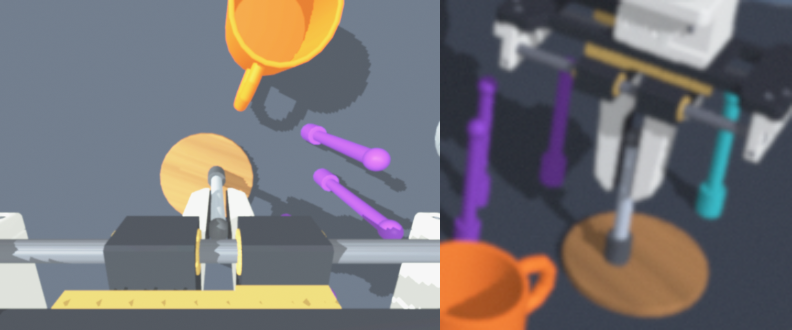

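Call:
{"op": "arm_command", "data": {
  "increments": [
    [0,0,0,0,1],
    [0,0,0,0,1],
    [0,0,0,0,1],
    [0,-0.5,0,0,1],
    [0,-1.5,0,0,1],
    [0,-2.5,0,0,1],
    [0,-3,0,0,1],
    [0,-3,0,0,1],
    [0,-3,0,0,1]
  ],
  "force": 50
}}

```text
clock: 9.15
tool_pos: [465.4, 251.9, 160.8]
eef_rot: [[-0.942, -0.001, 0.336], [-0.336, -0.0, -0.942], [0.001, -1.0, 0.0]]
force: [0.8, -0.5, -0.8]
gripper_width: 11.5
```

Run:
```python
from h import *
from bench import arm
rows([A(0,0,162)])
import pickle
W=arm.get_image("wrist");S=arm.get_image("scene");T=arm.get_image("top");pickle.dump((W,S,T),open("im3.pkl","wb"))
o=np.hstack([cv2.resize(W["image"][150:480,150:500],(350,330)),cv2.resize(S["image"][160:360,400:560],(264,330)),T["image"][235:345,150:240].repeat(3,0).repeat(2,1)])
cv2.imwrite("pics/w3.png",o[:,:,::-1])
```

```text
t 9.15 pos [465.4 251.9 160.8] ash [-53.3, 267.0, 160.8] F [ 0.8 -0.5 -0.8] w 11.5 zax [ 0.336 -0.942  0.   ] y [-0.001 -0.    -1.   ]
[-1.44, -0.04, 8.96]
```

View pics/w3.png

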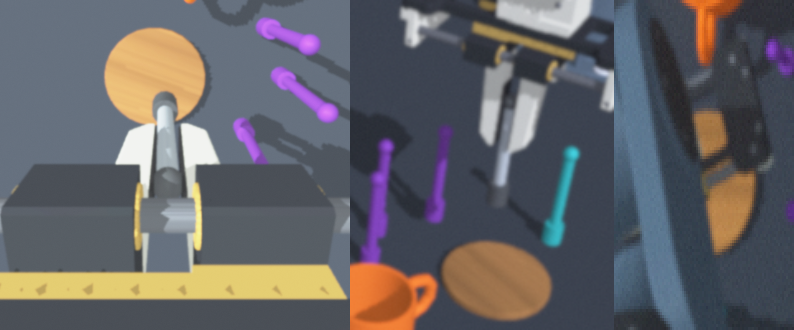

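Run:
```python
from h import *
import pickle
W,S,T=pickle.load(open("im3.pkl","rb"))
for z in(97,119,203):print(z,proj(W,(465.4,251.9,z)).round(1),proj(S,(465.4,251.9,z)).round(1))
w=W["image"][225:345,270:370];s=S["image"][215:295,455:530]
o=np.hstack([cv2.resize(w,None,fx=4,fy=4,interpolation=2),cv2.resize(s,(375,480)[:2],interpolation=2)[:480]])
cv2.imwrite("pics/w4.png",o[:,:,::-1]);print(o.shape, cast(W,0,0,8)[:2])
# coaster in wrist
h=cv2.cvtColor(W["image"],cv2.COLOR_RGB2HSV);m=((h[...,0]<25)&(h[...,1]>80)&(h[...,2]>90)).astype(np.uint8);m[:170]=0;m[290:]=0;m[:,:240]=0;m[:,370:]=0
c=np.vstack([k for k in cv2.findContours(m,0,2)[0] if len(k)>10]);c=cv2.convexHull(c);P=np.array([cast(W,*q[0],8)[:2] for q in c]);print(P.min(0),P.max(0),cv2.minEnclosingCircle(P.astype(np.float32)))
```

```text
97 [317.2 253.1] [487.4 281.1]
119 [317.2 264.2] [489.6 269.2]
203 [316.8 337.2] [498.5 220.7]
(480, 775, 3) [555.43543891 560.4003605 ]
[406.37637487 212.37852286] [505.9057016  311.43083252] ((456.093017578125, 262.014404296875), 49.81752395629883)
```

View pics/w4.png

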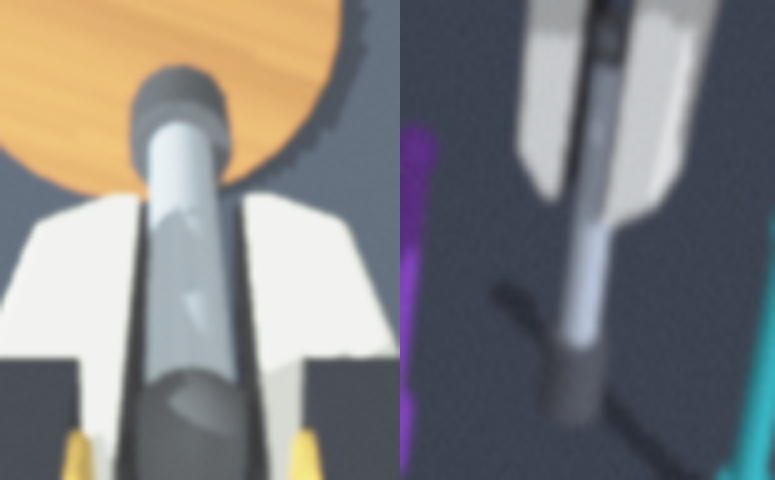

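Run:
```python
from h import *
import pickle
W,S,T=pickle.load(open("im3.pkl","rb"))
print(tri([W,S],[(315.7,257.5),(490.6,272.5)]));print(tri([W,S],[(317.5,331),(496,221.7)]))
rows([A(-5,0,162)])
```

```text
(array([467.51168737, 254.84894504, 115.77914195]), [np.float64(1.2129340281727254), np.float64(1.2129340281726735)])
(array([469.22099048, 252.13158589, 203.16336514]), [np.float64(0.9183566337137943), np.float64(0.9183566337136025)])
t 9.3 pos [465.2 251.8 160.3] ash [-53.5, 267.0, 160.3] F [-0.3 -0.3 -0.9] w 11.3 zax [ 0.336 -0.942  0.   ] y [-0.002 -0.001 -1.   ]
[-1.28, -0.06, 8.95]
```

Call:
{"op": "arm_command", "data": {
  "increments": [
    [0,-1.5,0,0,1],
    [0,-2.3,1,0,1],
    [-0.3,-2.3,2.5,0,1],
    [-0.6,-2.3,4,0,1],
    [-0.9,-2.3,5.5,0,1],
    [-1.2,-2.3,7,0,1],
    [-1.3,-2.3,8.2,0,1],
    [-1.3,-2.3,9,0,1],
    [-1.3,-2.3,9,0,1],
    [-1.3,-2.3,9,0,1]
  ]
}}

```text
clock: 10.3
tool_pos: [592.9, 10.9, 229.6]
eef_rot: [[-0.942, -0.002, 0.335], [-0.335, 0.0, -0.942], [0.002, -1.0, -0.001]]
force: [0.5, -0.1, -1.5]
gripper_width: 11.1
```

Run:
```python
from h import *
from bench import arm
rows([A(-4,-2,230),A(-4,-2,73)])
import pickle
W=arm.get_image("wrist");S=arm.get_image("scene");pickle.dump((W,S),open("im4.pkl","wb"))
o=np.hstack([cv2.resize(W["image"][100:400,150:490],(400,353)),cv2.resize(S["image"][140:300,240:400],(353,353))])
cv2.imwrite("pics/w5.png",o[:,:,::-1])
```

```text
t 10.3 pos [592.9  10.9 229.6] ash [-4.2, -1.2, 229.6] F [ 0.5 -0.1 -1.5] w 11.1 zax [ 0.335 -0.942 -0.001] y [-0.002  0.    -1.   ]
[-0.0, -0.01, 0.03]
[-0.01, 5.22, 0.03]
```

View pics/w5.png

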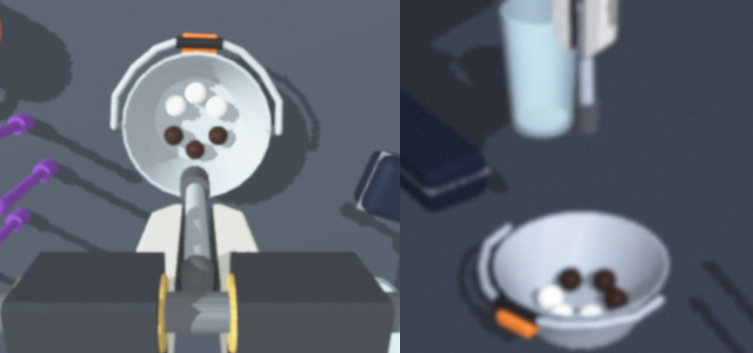

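Call:
{"op": "arm_command", "data": {
  "increments": [
    [0,1.5,0,0,1],
    [0,3,0,0,1],
    [0,4,0,0,1],
    [0,4.4,0,0,1],
    [0,4.7,0,0,1],
    [0,5.0,0,0,1],
    [0,5.2,0,0,1],
    [0,5.2,0,0,1]
  ]
}}

```text
clock: 11.2
tool_pos: [593.3, 11.0, 74.6]
eef_rot: [[-0.942, 0.0, 0.336], [-0.336, 0.0, -0.942], [-0.0, -1.0, -0.0]]
force: [-0.7, 0.4, -0.5]
gripper_width: 11.2
```

```bash
cat >> h.py <<'E'
def look():
    from bench import arm
    T=arm.get_image("wrist");h=cv2.cvtColor(T["image"],cv2.COLOR_RGB2HSV).astype(int);g=T["image"].astype(int)
    yy,xx=np.mgrid[:480,:640]
    o=proj(T,A(0,0,15));ex=[proj(T,A(60*np.cos(t),60*np.sin(t),50)) for t in np.arange(0,6.28,.3)]
    M=np.zeros((480,640),np.uint8);cv2.fillPoly(M,[np.int32(ex)],1)
    for n,m in(("w",(h[...,2]>225)&(h[...,1]<25)),("d",(h[...,2]<85)&(g[...,0]>g[...,2]+8))):
        for b in blobs(m&(M>0),(0,0,640,480),40):
            p=cast(T,*b[0],15)-C; print(n,b[0],b[1],b[2],(p@EX).round(1),(p@EY).round(1))
    return T
E
python3 -c "
from h import *
rows([])
T=look()"
python3 - <<'E'
import numpy as np
for a in range(-80,145,10):
    t=np.radians(a);print(a,[round(-26*np.cos(t)/30,2),0,round(-26*np.sin(t)/30,2)])
E
```

```text
t 11.2 pos [593.3  11.   74.6] ash [-3.7, -1.2, 74.6] F [-0.7  0.4 -0.5] w 11.2 zax [ 0.336 -0.942 -0.   ] y [ 0.  0. -1.]
w [367.5 236. ] 5241 [300 193 114  97] 11.9 -36.0
w [285.7 223.7] 528 [274 211  25  27] 18.6 21.4
w [300.2 246.6] 70 [296 242  10  11] 2.3 11.0
w [310.5 268.5] 76 [309 259   4  21] -14.1 3.2
w [288.1 299.6] 1146 [266 274  37  63] -39.5 19.0
w [348.9 295.5] 1112 [332 275  40  43] -34.5 -25.9
d [286.1 263.7] 375 [274 251  23  26] -11.0 20.8
d [345.3 263.2] 429 [333 252  25  24] -9.1 -21.7
-80 [np.float64(-0.15), 0, np.float64(0.85)]
-70 [np.float64(-0.3), 0, np.float64(0.81)]
-60 [np.float64(-0.43), 0, np.float64(0.75)]
-50 [np.float64(-0.56), 0, np.float64(0.66)]
-40 [np.float64(-0.66), 0, np.float64(0.56)]
-30 [np.float64(-0.75), 0, np.float64(0.43)]
-20 [np.float64(-0.81), 0, np.float64(0.3)]
-10 [np.float64(-0.85), 0, np.float64(0.15)]
0 [np.float64(-0.87), 0, np.float64(-0.0)]
10 [np.float64(-0.85), 0, np.float64(-0.15)]
20 [np.float64(-0.81), 0, np.float64(-0.3)]
30 [np.float64(-0.75), 0, np.float64(-0.43)]
40 [np.float64(-0.66), 0, np.float64(-0.56)]
50 [np.float64(-0.56), 0, np.float64(-0.66)]
60 [np.float64(-0.43), 0, np.float64(-0.75)]
70 [np.float64(-0.3), 0, np.float64(-0.81)]
80 [np.float64(-0.15), 0, np.float64(-0.85)]
90 [np.float64(-0.0), 0, np.float64(-0.87)]
100 [np.float64(0.15), 0, np.float64(-0.85)]
110 [np.float64(0.3), 0, np.float64(-0.81)]
120 [np.float64(0.43), 0, np.float64(-0.75)]
130 [np.float64(0.56), 0, np.float64(-0.66)]
140 [np.float64(0.66), 0, np.float64(-0.56)]
```

Call:
{"op": "arm_command", "data": {
  "increments": [
    [-0.05,0,0.3,0,1],
    [-0.1,0,0.6,0,1],
    [-0.15,0,0.85,0,1],
    [-0.3,0,0.81,0,1],
    [-0.5,0,0.7,0,1],
    [-0.66,0,0.56,0,1],
    [-0.78,0,0.37,0,1],
    [-0.84,0,0.2,0,1],
    [-0.87,0,0,0,1],
    [-0.87,0,0,0,1]
  ]
}}

```text
clock: 12.25
tool_pos: [617.5, 20.6, 74.6]
eef_rot: [[-0.942, -0.0, 0.337], [-0.337, 0.0, -0.942], [0.0, -1.0, -0.0]]
force: [-0.3, -1.2, -1.1]
gripper_width: 11.6
```

Call:
{"op": "arm_command", "data": {
  "increments": [
    [0.03,0,-0.2,0,1],
    [0.09,0,-0.37,0,1],
    [0.21,0,-0.56,0,1],
    [0.37,0,-0.7,0,1],
    [0.57,0,-0.81,0,1],
    [0.77,0,-0.86,0,1],
    [0.97,0,-0.86,0,1],
    [1.17,0,-0.81,0,1],
    [1.37,0,-0.7,0,1],
    [1.53,0,-0.56,0,1]
  ]
}}

```text
clock: 13.25
tool_pos: [568.8, 19.8, 74.7]
eef_rot: [[-0.942, 0.001, 0.336], [-0.336, 0.0, -0.942], [-0.001, -1.0, -0.0]]
force: [2.7, -0.4, -1.0]
gripper_width: 11.6
```

```bash
python3 -c "
from h import *
rows([])
T=look()"
```

```text
t 13.25 pos [568.8  19.8  74.7] ash [-24.5, 14.5, 74.7] F [ 2.7 -0.4 -1. ] w 11.6 zax [ 0.336 -0.942 -0.   ] y [ 0.001  0.    -1.   ]
w [394.7 221.4] 8284 [324 155 121 139] 2.3 -38.2
w [316.1 172.5] 512 [304 160  25  27] 33.7 17.4
w [299.3 197.3] 480 [288 185  24  26] 16.7 28.2
w [312.5 269.1] 373 [309 238   7  65] -35.3 17.5
w [349.8 291.1] 1323 [332 270  41  47] -51.6 -10.5
w [289.2 294.4] 870 [271 275  32  43] -56.0 34.1
d [383.  235.8] 405 [370 224  26  24] -8.3 -31.0
d [300.1 256.6] 140 [294 243  13  24] -26.0 26.7
d [337.3 256.4] 442 [327 244  22  25] -24.8 0.1
```

```bash
cat >> h.py <<'E'
def beads(T,box):
    h=cv2.cvtColor(T["image"],cv2.COLOR_RGB2HSV).astype(int);g=T["image"].astype(int)
    for n,m in(("w",(h[...,2]>222)&(h[...,1]<25)),("d",(h[...,2]<90)&(g[...,0]>=g[...,2]-3))):
        for b in blobs(m,box,5):
            p=cast(T,*b[0],15)-C; print(n,b[0],b[1],b[2][2:],(p@EX).round(1),(p@EY).round(1))
E
python3 - <<'E'
from h import *
from bench import arm
S=arm.get_image("scene");beads(S,(280,235,365,300))
W=arm.get_image("wrist")
o=np.hstack([cv2.resize(W["image"][140:310,240:440],(400,340)),cv2.resize(S["image"][190:310,260:390],(368,340))])
cv2.imwrite("pics/s6.png",o[:,:,::-1])
E
```

```text
w [346.4 238. ] 24 [5 8] -110.9 -33.1
w [308.7 244.9] 71 [11 17] -50.6 -74.2
w [312.4 249.6] 8 [3 5] -43.3 -59.5
w [317.3 254.3] 35 [ 5 11] -37.6 -43.4
w [305.3 278.2] 39 [9 6] 28.6 -16.2
w [330.  280.6] 11 [5 3] 7.8 20.9
d [312.1 264.7] 63 [9 9] -7.9 -31.2
d [342.  271.6] 74 [ 9 10] -24.5 21.9
d [291.5 280.9] 32 [18  8] 48.7 -29.9
d [286.8 288.8] 12 [9 6] 69.5 -22.3
```

View pics/s6.png

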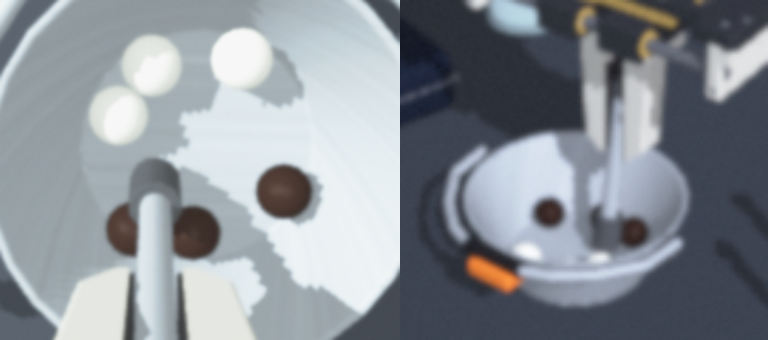

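Run:
```python
from h import *
from bench import arm
W=arm.get_image("wrist");S=arm.get_image("scene")
P=lambda p:[((p-C)@e).round(1) for e in (EX,EY,EZ)]
f=lambda u,v:(240+u/2,140+v/2); s=lambda u,v:(260+(u-400)/2.833,190+v/2.833)
print("w1",P(cast(W,*f(242,58),15)))
print("foottop wrist z31",P(cast(W,*f(155,195),31)))
print("foottop tri",[P(x) if i==0 else x for i,x in enumerate(tri([W,S],[f(155,195),s(608,222)]))])
print("footbottom scene z8",P(cast(S,*s(605,248),8)))
rows([])
```

```text
w1 [np.float64(37.2), np.float64(-12.5), np.float64(15.0)]
foottop wrist z31 [np.float64(-6.3), np.float64(14.7), np.float64(31.0)]
foottop tri [[np.float64(-7.6), np.float64(15.2), np.float64(28.9)], [np.float64(0.7821107138999259), np.float64(0.7821107138999226)]]
footbottom scene z8 [np.float64(-8.2), np.float64(13.5), np.float64(8.0)]
t 13.5 pos [569.2  20.   74.7] ash [-24.0, 14.6, 74.7] F [ 1.5 -0.4 -0.6] w 11.3 zax [ 0.336 -0.942  0.   ] y [ 0.  0. -1.]
```

Call:
{"op": "arm_command", "data": {
  "increments": [
    [-0.2,0,0.2,0,1],
    [-0.4,0,0.4,0,1],
    [-0.6,0,0.45,0,1],
    [-0.8,0,0.45,0,1],
    [-1.0,0,0.45,0,1],
    [-1.2,0,0.45,0,1],
    [-1.4,0,0.45,0,1],
    [-1.6,0,0.45,0,1],
    [-1.75,0,0.45,0,1],
    [-1.8,0,0.45,0,1]
  ],
  "force": 60
}}

```text
clock: 14.5
tool_pos: [624.7, 25.6, 74.6]
eef_rot: [[-0.942, -0.0, 0.336], [-0.336, -0.0, -0.942], [0.0, -1.0, 0.0]]
force: [-1.6, -1.0, -1.2]
gripper_width: 10.9
```

```bash
cat >> h.py <<'E'
def foot():
    # dark grey foot in the wrist image near the rod: report blob of neutral mid-grey pixels
    from bench import arm
    W=arm.get_image("wrist");h=cv2.cvtColor(W["image"],cv2.COLOR_RGB2HSV).astype(int)
    m=((h[...,2]<135)&(h[...,1]<45)).astype(np.uint8); m=cv2.morphologyEx(m,cv2.MORPH_OPEN,np.ones((5,5)))
    for b in blobs(m,(270,160,370,300),120):
        x,y,w,hh=b[2]; u=x+w/2; ps=[((cast(W,u,y+hh-4,31)-C)@e).round(1) for e in(EX,EY)]
        print("foot?",b[1],b[2],"top-centre guess",ps)
    return W
E
python3 - <<'E'
from h import *
from bench import arm
rows([]);print(np.round(arm.state()["q"],1));look();W=foot()
S=arm.get_image("scene");beads(S,(280,235,365,300))
E
```

```text
t 14.5 pos [624.7  25.6  74.6] ash [30.5, 3.2, 74.6] F [-1.6 -1.  -1.2] w 10.9 zax [ 0.336 -0.942  0.   ] y [-0. -0. -1.]
[-1.9 37.4 89.1 -0.  53.4 68.4]
w [338.7 247.6] 563 [326 235  26  29] 36.8 -11.8
w [297.6 250.3] 410 [287 239  23  24] 33.7 17.2
w [383.8 272. ] 939 [353 255  58  35] 19.5 -45.4
w [286.7 292.8] 1451 [267 262  36  75] 0.3 24.6
w [346.  296.1] 922 [332 275  34  43] -0.8 -19.3
w [321.3 390. ] 341 [299 384  38  12] -85.4 -4.4
d [368.3 302.3] 75 [363 294  10  19] -5.2 -36.2
foot? 1052 [291 189  71  23] top-centre guess [np.float64(68.2), np.float64(-1.3)]
foot? 315 [306 253  24  26] top-centre guess [np.float64(22.1), np.float64(2.3)]
w [345.5 235.3] 6 [4 2] -117.0 -39.7
w [321.2 250.2] 81 [ 9 21] -51.7 -45.8
w [304.7 278.2] 32 [8 6] 29.3 -17.0
w [330.1 280.1] 14 [5 3] 6.7 20.2
d [309.7 264.8] 24 [4 8] -5.1 -34.3
d [335.9 267.5] 154 [20 16] -27.2 6.5
d [291.3 281. ] 29 [18  8] 49.1 -30.0
d [286.6 288.6] 10 [9 6] 69.3 -22.9
```

```bash
cat >> h.py <<'E'
def plan(path,off,a0):
    """path: (foot x, foot y, alpha deg CCW from the original pose); off: foot offset along tool x; a0 present alpha. Prints rows."""
    from bench import arm
    s=arm.state();R=np.array(s["eef_rot"]);p=np.array(s["tool_pos"])
    for x,y,a in path:
        t=np.radians(a-a0);Q=np.array([[np.cos(t),-np.sin(t),0],[np.sin(t),np.cos(t),0],[0,0,1]])@R
        q=A(x,y,p[2])-off*Q[:,0];d=R.T@(q-p)/30
        print([round(float(d[0]),2),0,round(float(d[2]),2),round(float(-t),2),1],end=", ")
    print()
E
python3 - <<'E'
from h import *
rows([])
pa=[(20,2),(14,1),(8,0),(3,0),(3,0),(3,0),(3,0),(6,-8),(10,-17),(13,-25)]
plan([(x,y,-8*(i+1)) for i,(x,y) in enumerate(pa)],5,0)
E
```

```text
t 14.65 pos [624.2  25.4  74.6] ash [30.1, 3.2, 74.6] F [-1.  -1.7 -1.2] w 11.2 zax [ 0.336 -0.942 -0.   ] y [-0. -0. -1.]
[0.17, 0, 0.05, 0.14, 1], [0.38, 0, 0.1, 0.28, 1], [0.59, 0, 0.15, 0.42, 1], [0.76, 0, 0.16, 0.56, 1], [0.78, 0, 0.18, 0.7, 1], [0.79, 0, 0.2, 0.84, 1], [0.81, 0, 0.21, 0.98, 1], [0.74, 0, 0.49, 1.12, 1], [0.64, 0, 0.81, 1.26, 1], [0.58, 0, 1.08, 1.4, 1],
```

Call:
{"op": "arm_command", "data": {
  "increments": [
    [0.17,0,0.05,0.14,1],
    [0.38,0,0.1,0.28,1],
    [0.59,0,0.15,0.42,1],
    [0.76,0,0.16,0.56,1],
    [0.78,0,0.18,0.7,1],
    [0.79,0,0.2,0.84,1],
    [0.81,0,0.21,0.98,1],
    [0.74,0,0.49,1.12,1],
    [0.64,0,0.81,1.26,1],
    [0.58,0,1.08,1.4,1]
  ]
}}

```text
clock: 15.65
tool_pos: [619.2, -11.0, 74.8]
eef_rot: [[-0.486, 0.001, -0.874], [0.874, 0.0, -0.486], [-0.0, -1.0, -0.001]]
force: [-0.3, -1.2, -1.1]
gripper_width: 11.4
```

Run:
```python
from h import *
from bench import arm
rows([])
W=foot();look()
pa=[(30*np.cos(np.radians(f)),30*np.sin(np.radians(f)),f-20) for f in range(-52,29,8)]
plan(pa,5,-80)
```

```text
t 15.65 pos [619.2 -11.   74.8] ash [14.3, -30.0, 74.8] F [-0.3 -1.2 -1.1] w 11.4 zax [-0.874 -0.486 -0.001] y [ 0.001  0.    -1.   ]
foot? 257 [337 205  29  16] top-centre guess [np.float64(0.3), np.float64(-64.4)]
foot? 368 [304 240  25  23] top-centre guess [np.float64(16.6), np.float64(-31.8)]
w [307.5 236.1] 57 [300 233  17   7] 25.1 -42.6
w [384.3 273.8] 3035 [326 233 100  80] -34.8 -25.3
w [281.8 271.5] 380 [271 262  24  22] 38.5 -12.7
w [303.5 270.4] 57 [299 266  10   9] 23.2 -16.6
d [351.1 258.7] 408 [339 248  24  24] -8.6 -32.0
d [372. 294.] 341 [361 284  21  24] -29.9 -7.9
[0.03, 0, -0.21, -0.14, 1], [0.1, 0, -0.35, -0.28, 1], [0.2, 0, -0.48, -0.42, 1], [0.31, 0, -0.6, -0.56, 1], [0.43, 0, -0.7, -0.7, 1], [0.57, 0, -0.78, -0.84, 1], [0.72, 0, -0.84, -0.98, 1], [0.88, 0, -0.88, -1.12, 1], [1.04, 0, -0.9, -1.26, 1], [1.2, 0, -0.9, -1.4, 1], [1.36, 0, -0.87, -1.54, 1],
```

Call:
{"op": "arm_command", "data": {
  "increments": [
    [0.03,0,-0.21,-0.14,1],
    [0.1,0,-0.35,-0.28,1],
    [0.2,0,-0.48,-0.42,1],
    [0.31,0,-0.6,-0.56,1],
    [0.43,0,-0.7,-0.7,1],
    [0.57,0,-0.78,-0.84,1],
    [0.72,0,-0.84,-0.98,1],
    [0.88,0,-0.88,-1.12,1],
    [1.04,0,-0.9,-1.26,1],
    [1.2,0,-0.9,-1.4,1]
  ]
}}

```text
clock: 16.75
tool_pos: [623.2, 32.9, 74.4]
eef_rot: [[-0.938, -0.003, 0.346], [-0.346, -0.002, -0.938], [0.004, -1.0, 0.001]]
force: [-1.7, -2.9, -0.0]
gripper_width: 11.3
```

Run:
```python
from h import *
from bench import arm
rows([])
W=foot();look()
pa=[(29*np.cos(np.radians(f)),29*np.sin(np.radians(f)),f-20) for f in range(28,101,8)]
plan(pa,5,0)
```

```text
t 16.75 pos [623.2  32.9  74.4] ash [31.3, 10.7, 74.4] F [-1.7 -2.9 -0. ] w 11.3 zax [ 0.346 -0.938  0.001] y [-0.003 -0.002 -1.   ]
foot? 934 [305 191  65  23] top-centre guess [np.float64(68.1), np.float64(-0.5)]
foot? 221 [311 258  23  15] top-centre guess [np.float64(27.4), np.float64(6.9)]
w [309.8 251. ] 424 [300 239  22  24] 34.3 17.1
w [381. 269.] 1914 [344 244  81  53] 23.5 -34.9
w [288.3 291.8] 1516 [267 258  36  78] 1.6 31.3
w [346.5 296.3] 938 [333 275  34  43] 0.4 -11.8
w [325.5 391. ] 273 [299 384  39  14] -85.3 -1.7
d [374.3 304.2] 194 [365 296  18  17] -4.9 -33.0
[0.03, 0, -0.1, -0.14, 1], [0.1, 0, -0.24, -0.28, 1], [0.19, 0, -0.37, -0.42, 1], [0.3, 0, -0.49, -0.56, 1], [0.42, 0, -0.59, -0.7, 1], [0.55, 0, -0.67, -0.84, 1], [0.7, 0, -0.73, -0.98, 1], [0.85, 0, -0.77, -1.12, 1], [1.01, 0, -0.79, -1.26, 1], [1.16, 0, -0.79, -1.4, 1],
```

Call:
{"op": "arm_command", "data": {
  "increments": [
    [0.03,0,-0.1,-0.14,1],
    [0.1,0,-0.24,-0.28,1],
    [0.19,0,-0.37,-0.42,1],
    [0.3,0,-0.49,-0.56,1],
    [0.42,0,-0.59,-0.7,1],
    [0.55,0,-0.67,-0.84,1],
    [0.7,0,-0.73,-0.98,1],
    [0.85,0,-0.77,-1.12,1],
    [1.01,0,-0.79,-1.26,1],
    [1.16,0,-0.79,-1.4,1]
  ]
}}

```text
clock: 17.85
tool_pos: [584.4, 44.3, 75.2]
eef_rot: [[0.182, 0.003, 0.983], [-0.983, -0.001, 0.182], [0.001, -1.0, 0.002]]
force: [3.8, -4.3, 1.0]
gripper_width: 11.1
```

Run:
```python
from h import *
from bench import arm
rows([])
W=foot();look()
S=arm.get_image("scene");beads(S,(280,235,365,300))
pa=[(29*np.cos(np.radians(f)),29*np.sin(np.radians(f)),f-20) for f in range(108,181,8)]
plan(pa,5,80)
```

```text
t 17.85 pos [584.4  44.3  75.2] ash [-2.2, 33.2, 75.2] F [ 3.8 -4.3  1. ] w 11.1 zax [0.983 0.182 0.002] y [ 0.003 -0.001 -1.   ]
foot? 161 [307 207  22  11] top-centre guess [np.float64(3.4), np.float64(65.0)]
foot? 196 [310 260  23  14] top-centre guess [np.float64(1.1), np.float64(26.4)]
w [331.9 249.6] 362 [322 239  21  22] 9.3 34.5
w [303.5 255.8] 429 [291 245  26  22] -11.3 32.2
w [363.5 263.6] 375 [352 253  23  22] 30.9 21.3
w [288.3 301.9] 1326 [260 274  44  73] -27.2 -2.7
w [348.2 301.4] 1434 [332 274  44  72] 17.3 -7.5
w [320.5 389.3] 415 [304 383  34  14] -12.1 -83.7
d [282.2 271.1] 196 [274 264  23  20] -28.1 22.3
w [336.6 244.7] 118 [ 7 22] -82.5 -34.3
w [348.7 241.7] 55 [ 5 15] -103.9 -22.6
w [341.9 274.6] 34 [7 6] -17.7 26.8
d [312.5 264.4] 70 [10 10] -9.0 -31.2
d [328.2 263.6] 30 [5 8] -27.8 -11.0
d [341. 268.] 32 [8 6] -31.6 14.3
d [292.  281.1] 32 [18  8] 48.6 -28.9
d [285.7 288.1] 9 [7 5] 69.2 -24.9
[0.05, 0, -0.23, -0.14, 1], [0.12, 0, -0.37, -0.28, 1], [0.21, 0, -0.5, -0.42, 1], [0.32, 0, -0.61, -0.56, 1], [0.44, 0, -0.71, -0.7, 1], [0.58, 0, -0.79, -0.84, 1], [0.72, 0, -0.85, -0.98, 1], [0.87, 0, -0.89, -1.12, 1], [1.03, 0, -0.91, -1.26, 1], [1.19, 0, -0.91, -1.4, 1],
```

Call:
{"op": "arm_command", "data": {
  "increments": [
    [0.05,0,-0.23,-0.14,1],
    [0.12,0,-0.37,-0.28,1],
    [0.21,0,-0.5,-0.42,1],
    [0.32,0,-0.61,-0.56,1],
    [0.44,0,-0.71,-0.7,1],
    [0.58,0,-0.79,-0.84,1],
    [0.72,0,-0.85,-0.98,1],
    [0.87,0,-0.89,-1.12,1],
    [1.03,0,-0.91,-1.26,1],
    [1.19,0,-0.91,-1.4,1]
  ]
}}

```text
clock: 19.0
tool_pos: [563.8, 5.1, 75.0]
eef_rot: [[1.0, 0.002, -0.004], [0.004, 0.001, 1.0], [0.002, -1.0, 0.001]]
force: [2.7, -0.0, -1.2]
gripper_width: 11.6
```

Run:
```python
from h import *
from bench import arm
rows([]);print(np.round(arm.state()["q"],1))
W=foot();look()
S=arm.get_image("scene");beads(S,(280,235,365,300))
pa=[(29*np.cos(np.radians(f)),29*np.sin(np.radians(f)),f-20) for f in range(188,230,8)]
plan(pa,5,160)
```

```text
t 19.0 pos [563.8   5.1  75. ] ash [-33.6, 2.0, 75.0] F [ 2.7 -0.  -1.2] w 11.6 zax [-0.004  1.     0.001] y [ 0.002  0.001 -1.   ]
[ -4.2  32.1  99.1   0.1  48.7 -94.5]
foot? 161 [286 210  14  18] top-centre guess [np.float64(-61.6), np.float64(-5.5)]
w [346.  273.4] 4548 [266 228 126 119] -11.8 16.7
w [272.2 294.2] 2789 [237 263  68  84] -11.6 -40.0
w [325.5 284.3] 56 [324 277   4  16] -7.9 0.0
w [309.1 300.2] 110 [307 286   6  32] 1.0 -15.3
w [319.3 388.4] 506 [293 383  50  13] 79.0 -30.8
d [318.9 247.8] 107 [314 239  14  21] -36.3 3.5
d [297.9 262.6] 197 [289 249  23  23] -29.9 -14.2
w [341.5 236. ] 20 [8 4] -110.5 -44.2
w [311.3 247.7] 111 [14 20] -46.7 -64.8
w [342.1 273.1] 57 [9 8] -21.3 24.5
d [312.4 264.7] 65 [10  9] -8.3 -30.8
d [338.  265.3] 61 [10  9] -34.5 5.5
d [291.4 280.9] 32 [18  8] 48.8 -30.0
d [286.9 288.8] 13 [9 6] 69.4 -22.1
[0.06, 0, -0.16, -0.14, 1], [0.13, 0, -0.3, -0.28, 1], [0.22, 0, -0.43, -0.42, 1], [0.33, 0, -0.54, -0.56, 1], [0.45, 0, -0.64, -0.7, 1], [0.59, 0, -0.72, -0.84, 1],
```

Run:
```python
from h import *
plan([(-28,3,158),(-20,4,152),(-12,4,146),(-5,3,140),(-2,2,138),(-2,2,138)],0,160)
```

```text
[0.18, 0, 0.09, 0.03, 1], [0.42, 0, 0.21, 0.14, 1], [0.67, 0, 0.29, 0.24, 1], [0.91, 0, 0.33, 0.35, 1], [1.01, 0, 0.33, 0.38, 1], [1.01, 0, 0.33, 0.38, 1],
```

Call:
{"op": "arm_command", "data": {
  "increments": [
    [0.18,0,0.09,0.03,1],
    [0.42,0,0.21,0.14,1],
    [0.67,0,0.29,0.24,1],
    [0.91,0,0.33,0.35,1],
    [1.01,0,0.33,0.38,1],
    [1.01,0,0.33,0.38,1]
  ]
}}

```text
clock: 19.75
tool_pos: [593.0, 14.9, 74.1]
eef_rot: [[0.927, -0.002, 0.374], [-0.374, 0.0, 0.927], [-0.002, -1.0, -0.0]]
force: [0.6, -0.1, -0.8]
gripper_width: 11.4
```

Run:
```python
from h import *
from bench import arm
rows([])
W=foot();look()
S=arm.get_image("scene");beads(S,(280,235,365,300))
# grey map of the rod in the wrist picture
h=cv2.cvtColor(W["image"],cv2.COLOR_RGB2HSV)
for y in range(170,300,6): print(y,' '.join('%3d'%h[y,x,2] for x in range(282,360,4)))
print(proj(W,A(-2,2,31)),proj(W,A(-2,2,10)))
```

```text
t 19.75 pos [593.   14.9  74.1] ash [-2.9, 2.6, 74.1] F [ 0.6 -0.1 -0.8] w 11.4 zax [ 0.374  0.927 -0.   ] y [-0.002  0.    -1.   ]
foot? 254 [306 260  25  21] top-centre guess [np.float64(7.2), np.float64(-3.9)]
w [277.9 236.1] 4140 [218 196 125  76] -29.6 -10.6
w [366.3 244.1] 473 [355 232  24  26] 14.3 33.7
w [367.5 270.5] 446 [356 259  24  24] 30.9 22.3
w [257.5 298.8] 777 [241 282  35  32] -2.8 -54.2
d [298.2 216.1] 385 [288 204  24  25] -31.5 9.6
d [275.4 234.9] 380 [265 223  24  25] -31.4 -11.4
d [275.5 272.3] 412 [264 262  25  24] -10.2 -29.9
w [328.  243.4] 81 [11  9] -76.1 -49.3
w [342.1 273.1] 56 [9 8] -21.3 24.5
d [332.4 264.5] 127 [20 13] -30.3 -3.6
d [311.3 264.6] 53 [8 9] -7.3 -32.5
d [290.4 281.1] 34 [19  8] 50.3 -31.0
d [286.7 288.6] 11 [9 6] 69.2 -22.7
170 114 115 114 115 114 114 115 120 129 142 131 123 117 115 115 114 115 114 113 115
176 119 166 233 240 239 238 233 225 216 203 211 216 223 229 233 235 235 221 150 117
182 233 218 208 204 200 196 194 195 190 185 179 176 173 168 167 164 159 168 190 224
188 212 209 206 202 198 196 194 191 187 183 180 172 166 163 162 164
[... 884 characters left out ...]
 238 238 239 239 240 240 238 237 188 186 184 183 184 220
260 173 225 204 186 184 188 185 186 145 100  98 154 237 233 183 182 183 183 182 215
266  78  82 182 186 188 186 189 122 103 122 128 117 123 181 182 183 182 182 212 231
272  60  59 138 188 189 191 184 114 119 162 190 161 136 176 184 183 186 183 215 232
278  86 152 193 198 197 196  89  96 158 165 196 224 109 218 218 217 215 196 191 224
284 198 198 199 198 197 193  98 177 162 165 198 224  84 217 218 218 217 218 219 198
290 199 198 197 199 199 177 100 233 163 163 163 188  64 196 198 205 215 216 217 226
296 199 198 198 198 198 165 100 223 163 162 163 160  58 192 198 198 199 198 198 201
[316.59534785 261.94584557] [316.65644157 251.65079467]
```

Run:
```python
from h import *
pts=[(-2,-6),(-7,-10),(-11,-13),(-15,-16.5),(-18,-19),(-20.5,-21)]
print("A");plan([(x,y,138) for x,y in pts],7.5,138)
print("B: relative to end of A: add to last row of A")
plan([(-20.5,-21,a) for a in range(138,53,-8)],7.5,138)
```

```text
A
[-0.04, 0, -0.2, -0.0, 1], [-0.09, 0, -0.4, -0.0, 1], [-0.13, 0, -0.57, -0.0, 1], [-0.16, 0, -0.74, -0.0, 1], [-0.18, 0, -0.87, -0.0, 1], [-0.21, 0, -0.97, -0.0, 1], 
B: relative to end of A: add to last row of A
[-0.21, 0, -0.97, -0.0, 1], [-0.2, 0, -0.94, 0.14, 1], [-0.2, 0, -0.9, 0.28, 1], [-0.18, 0, -0.87, 0.42, 1], [-0.17, 0, -0.84, 0.56, 1], [-0.15, 0, -0.81, 0.7, 1], [-0.12, 0, -0.79, 0.84, 1], [-0.1, 0, -0.77, 0.98, 1], [-0.07, 0, -0.75, 1.12, 1], [-0.03, 0, -0.74, 1.26, 1], [0.0, 0, -0.73, 1.4, 1],
```

Call:
{"op": "arm_command", "data": {
  "increments": [
    [-0.04,0,-0.2,0,1],
    [-0.09,0,-0.4,0,1],
    [-0.13,0,-0.57,0,1],
    [-0.16,0,-0.74,0,1],
    [-0.18,0,-0.87,0,1],
    [-0.21,0,-0.97,0,1],
    [-0.2,0,-0.97,0,1],
    [-0.2,0,-0.94,0.14,1],
    [-0.2,0,-0.9,0.28,1],
    [-0.18,0,-0.87,0.42,1]
  ]
}}

```text
clock: 20.9
tool_pos: [580.8, -7.0, 75.9]
eef_rot: [[0.693, 0.006, 0.721], [-0.721, 0.001, 0.693], [0.003, -1.0, 0.005]]
force: [4.0, 7.0, 1.3]
gripper_width: 11.4
```

Run:
```python
from h import *
from bench import arm
rows([])
W=foot();look()
S=arm.get_image("scene");beads(S,(280,235,365,300))
print("spin");plan([(-20.5,-21,a) for a in range(106,33,-8)],7.5,114)
```

```text
t 20.9 pos [580.8  -7.   75.9] ash [-21.1, -14.7, 75.9] F [4.  7.  1.3] w 11.4 zax [0.721 0.693 0.005] y [ 0.006  0.001 -1.   ]
foot? 309 [310 248  24  23] top-centre guess [np.float64(-14.9), np.float64(-17.5)]
w [346.  201.1] 532 [333 189  27  26] -18.4 27.5
w [393.1 213.6] 413 [382 202  23  25] 15.0 33.9
w [351.4 268.9] 3991 [318 216  65 121] 7.9 -15.1
w [279.7 270.4] 2824 [258 223  46 102] -38.5 -38.7
w [405.5 237.9] 402 [395 227  22  24] 31.5 22.4
w [326.3 270.6] 54 [325 263   4  17] -7.9 -24.2
d [318.5 215.4] 428 [307 203  26  25] -30.9 10.3
d [303.8 240.9] 422 [292 228  25  26] -32.2 -10.8
d [309.3 282.3] 65 [307 274   5  19] -15.1 -37.9
w [321.8 235.8] 20 [8 3] -88.4 -73.6
w [306.5 249.3] 33 [ 7 10] -37.4 -68.5
w [342.1 273.1] 57 [9 8] -21.3 24.5
d [311.1 261.7] 68 [9 9] -13.6 -38.1
d [333.2 264.1] 118 [18 14] -32.1 -3.2
d [289.2 283.4] 44 [19 14] 56.2 -28.5
spin
[-0.05, 0, -0.04, 0.14, 1], [-0.04, 0, -0.0, 0.28, 1], [-0.03, 0, 0.03, 0.42, 1], [-0.02, 0, 0.06, 0.56, 1], [0.0, 0, 0.09, 0.7, 1], [0.03, 0, 0.11, 0.84, 1], [0.06, 0, 0.13, 0.98, 1], [0.09, 0, 0.15, 1.12, 1], [0.12, 0, 0.17, 1.26, 1], [0.15, 0, 0.17, 1.4, 1],
```

Run:
```python
from h import *
plan([(-20,-16,114),(-22,-18,112),(-24,-20.5,108),(-24,-21.5,100)]+[(-23,-22,a) for a in range(92,40,-8)],5,114)
```

```text
[-0.11, 0, 0.02, -0.0, 1], [-0.08, 0, -0.07, 0.03, 1], [-0.04, 0, -0.15, 0.1, 1], [-0.0, 0, -0.14, 0.24, 1], [0.03, 0, -0.1, 0.38, 1], [0.04, 0, -0.08, 0.52, 1], [0.06, 0, -0.06, 0.66, 1], [0.07, 0, -0.04, 0.8, 1], [0.09, 0, -0.03, 0.94, 1], [0.11, 0, -0.01, 1.08, 1], [0.13, 0, -0.01, 1.22, 1],
```

Run:
```python
from h import *
plan([(-21,-18,114),(-24,-20,112),(-26,-22,108)]+[(-26,-22.5,a) for a in range(100,45,-8)],5,114)
```

```text
[-0.07, 0, -0.04, -0.0, 1], [-0.05, 0, -0.16, 0.03, 1], [-0.02, 0, -0.23, 0.1, 1], [-0.0, 0, -0.22, 0.24, 1], [0.0, 0, -0.2, 0.38, 1], [0.01, 0, -0.18, 0.52, 1], [0.03, 0, -0.16, 0.66, 1], [0.04, 0, -0.14, 0.8, 1], [0.06, 0, -0.12, 0.94, 1], [0.08, 0, -0.11, 1.08, 1],
```

Call:
{"op": "arm_command", "data": {
  "increments": [
    [-0.07,0,-0.04,0,1],
    [-0.05,0,-0.16,0.03,1],
    [-0.02,0,-0.23,0.1,1],
    [0,0,-0.22,0.24,1],
    [0,0,-0.2,0.38,1],
    [0.01,0,-0.18,0.52,1],
    [0.03,0,-0.16,0.66,1],
    [0.04,0,-0.14,0.8,1],
    [0.06,0,-0.12,0.94,1],
    [0.08,0,-0.11,1.08,1]
  ]
}}

```text
clock: 22.05
tool_pos: [579.9, -12.3, 75.7]
eef_rot: [[-0.309, 0.005, 0.951], [-0.951, -0.001, -0.309], [-0.001, -1.0, 0.005]]
force: [5.1, -1.0, -0.4]
gripper_width: 11.4
```

Run:
```python
from h import *
from bench import arm
rows([])
W=foot();look()
S=arm.get_image("scene");beads(S,(280,235,365,300))
pa=[(30*np.cos(np.radians(f)),30*np.sin(np.radians(f)),52+f-221) for f in range(229,310,8)]
plan(pa,5,52)
```

```text
t 22.05 pos [579.9 -12.3  75.7] ash [-23.6, -19.4, 75.7] F [ 5.1 -1.  -0.4] w 11.4 zax [ 0.951 -0.309  0.005] y [ 0.005 -0.001 -1.   ]
foot? 290 [309 244  25  17] top-centre guess [np.float64(-18.3), np.float64(-18.9)]
w [314.8 159.6] 493 [303 147  24  26] 14.8 34.0
w [345.2 159.2] 520 [333 146  25  26] 31.2 22.4
w [280.6 196.3] 563 [267 184  28  26] -18.3 28.0
w [361.2 248.2] 8480 [296 189 130 128] 5.2 -35.1
w [279.6 280. ] 2477 [238 247  75  66] -56.8 -20.3
w [318.5 289. ] 568 [311 259  14  57] -38.0 -42.9
d [289.3 237.6] 815 [269 213  41  49] -31.3 1.3
d [351.7 232.8] 384 [340 220  25  25] 6.2 -21.7
w [316.6 236.1] 14 [5 4] -81.6 -80.7
w [329. 236.] 5 [3 3] -96.2 -62.6
w [307.  248.5] 32 [7 9] -39.9 -69.4
w [342.2 273.2] 53 [9 8] -21.1 24.8
d [333.8 264.3] 125 [18 13] -32.3 -2.0
d [311.4 272.4] 69 [10 10] 9.8 -18.2
d [291.8 281.1] 30 [18  8] 48.8 -29.1
d [285.  287.6] 5 [5 4] 69.0 -26.7
[-0.16, 0, 0.14, -0.14, 1], [-0.15, 0, 0.26, -0.28, 1], [-0.15, 0, 0.38, -0.42, 1], [-0.18, 0, 0.49, -0.56, 1], [-0.22, 0, 0.6, -0.7, 1], [-0.27, 0, 0.71, -0.84, 1], [-0.34, 0, 0.8, -0.98, 1], [-0.42, 0, 0.89, -1.12, 1], [-0.51, 0, 0.96, -1.26, 1], [-0.61, 0, 1.02, -1.4, 1], [-0.72, 0, 1.06, -1.54, 1],
```

Run:
```python
from h import *
plan([(-23.6,-19.4,60),(-22,-19.4,68),(-20,-19.4,76),(-16,-20,84),(-12,-20,88),(-6,-20,88),(0,-20,88),(5,-20,88),(9,-20,88),(9,-20,88)],0,52)
```

```text
[-0.0, 0, -0.0, -0.14, 1], [-0.04, 0, 0.04, -0.28, 1], [-0.07, 0, 0.1, -0.42, 1], [-0.13, 0, 0.22, -0.56, 1], [-0.21, 0, 0.33, -0.63, 1], [-0.33, 0, 0.49, -0.63, 1], [-0.44, 0, 0.65, -0.63, 1], [-0.54, 0, 0.79, -0.63, 1], [-0.61, 0, 0.9, -0.63, 1], [-0.61, 0, 0.9, -0.63, 1],
```

Call:
{"op": "arm_command", "data": {
  "increments": [
    [0,0,0,-0.14,1],
    [-0.04,0,0.04,-0.28,1],
    [-0.07,0,0.1,-0.42,1],
    [-0.13,0,0.22,-0.56,1],
    [-0.21,0,0.33,-0.63,1],
    [-0.33,0,0.49,-0.63,1],
    [-0.44,0,0.65,-0.63,1],
    [-0.54,0,0.79,-0.63,1],
    [-0.61,0,0.9,-0.63,1],
    [-0.61,0,0.9,-0.63,1]
  ]
}}

```text
clock: 23.2
tool_pos: [609.7, -2.4, 74.5]
eef_rot: [[0.316, 0.0, 0.949], [-0.949, -0.0, 0.316], [0.0, -1.0, 0.0]]
force: [-0.8, -0.0, -1.0]
gripper_width: 11.3
```

Run:
```python
from h import *
from bench import arm
rows([])
W=foot();look()
S=arm.get_image("scene");beads(S,(280,235,365,300))
```

```text
t 23.2 pos [609.7  -2.4  74.5] ash [7.9, -19.0, 74.5] F [-0.8 -0.  -1. ] w 11.3 zax [0.949 0.316 0.   ] y [ 0. -0. -1.]
foot? 346 [308 244  25  23] top-centre guess [np.float64(11.2), np.float64(-20.1)]
w [326.9 179.5] 349 [317 168  20  23] 14.3 33.4
w [278.1 187.1] 540 [264 175  29  25] -18.4 27.8
w [350.6 197.1] 373 [339 186  23  23] 30.6 21.8
w [267.7 264.4] 7690 [201 200 129 131] -26.8 -27.8
w [346.4 288.9] 1586 [330 246  39  80] 30.5 -46.1
w [322.2 273.7] 136 [319 260   8  33] 12.5 -34.4
w [320.5 307.3] 83 [318 294   7  23] 11.8 -61.5
d [261.7 224.1] 927 [249 198  27  53] -30.2 2.0
d [341.2 236.7] 434 [329 224  26  25] 25.3 -6.2
w [316.4 246. ] 220 [20 28] -56.5 -60.9
w [342.2 273.2] 54 [9 8] -21.1 24.8
d [333.3 264.9] 124 [19 12] -30.4 -1.6
d [310.7 277.2] 52 [10  7] 20.9 -10.7
d [291.3 280.9] 28 [18  8] 48.9 -30.1
d [287.5 289.1] 13 [11  7] 69.3 -20.8
```

Call:
{"op": "arm_command", "data": {
  "increments": [
    [-0.2,0,-0.1,0,1],
    [-0.45,0,-0.2,0,1],
    [-0.7,0,-0.3,0,1],
    [-0.7,0,-0.5,0,1],
    [-0.7,0,-0.7,0,1],
    [-0.7,0,-0.85,0,1],
    [-0.7,0,-1.0,0,1],
    [-0.7,0,-1.1,0,1],
    [-0.7,0,-1.1,0,1]
  ]
}}

```text
clock: 24.25
tool_pos: [574.8, 7.5, 76.5]
eef_rot: [[0.315, 0.01, 0.949], [-0.949, 0.001, 0.315], [0.002, -1.0, 0.01]]
force: [10.3, 7.1, 1.0]
gripper_width: 11.9
```

Run:
```python
from h import *
from bench import arm
rows([])
W=foot();look()
S=arm.get_image("scene");beads(S,(280,235,365,300))
```

```text
t 24.25 pos [574.8   7.5  76.5] ash [-22.4, 1.0, 76.5] F [10.3  7.1  1. ] w 11.9 zax [0.949 0.315 0.01 ] y [ 0.01   0.001 -1.   ]
foot? 336 [309 244  26  25] top-centre guess [np.float64(-17.7), np.float64(-2.4)]
w [369.5 208.2] 468 [358 196  24  25] 14.9 33.7
w [350.8 272.9] 4091 [308 204  95 139] 4.0 -14.6
w [391.9 224.6] 449 [380 213  24  24] 31.3 22.2
w [279.7 289.8] 2340 [254 255  50  87] -48.1 -28.7
w [322.1 286.3] 359 [317 259  12  59] -16.7 -25.5
w [308.5 301.7] 52 [307 292   4  23] -26.7 -38.2
d [301.3 249.6] 710 [289 226  27  50] -32.2 3.0
d [379.5 262.7] 371 [369 250  24  25] 24.5 -6.4
w [330.3 238.5] 35 [6 8] -91.2 -55.7
w [307.3 249.9] 34 [ 8 11] -36.9 -66.2
w [315.1 259.3] 14 [4 9] -23.5 -37.1
w [342.3 273.2] 53 [9 8] -21.2 25.0
d [337.8 265.9] 58 [10 10] -32.9 6.3
d [311.  277.7] 43 [10  6] 21.6 -9.4
d [291.9 281.1] 31 [18  8] 48.7 -29.0
d [287.6 289.1] 12 [11  7] 69.2 -20.7
```

Call:
{"op": "arm_command", "data": {
  "increments": [
    [0,0,0.3,0,1],
    [0,0,0.6,0,1],
    [0,-1,0.6,0,1],
    [0,-2.3,0.6,0,1],
    [0,-3.8,0.6,0,1],
    [0,-5.2,0.6,0,1],
    [0,-5.2,0.6,0,1],
    [0,-5.2,0.6,0,1]
  ]
}}

```text
clock: 25.2
tool_pos: [588.6, 12.6, 230.7]
eef_rot: [[0.316, 0.0, 0.949], [-0.949, -0.0, 0.316], [0.0, -1.0, 0.0]]
force: [-0.0, 0.0, -1.3]
gripper_width: 11.1
```

Run:
```python
from h import *
from bench import arm
rows([(454.5,261.5,230)])
W=arm.get_image("wrist");look()
S=arm.get_image("scene");beads(S,(280,235,365,300))
h=cv2.cvtColor(W["image"],cv2.COLOR_RGB2HSV)
cx=proj(W,arm.state()["tool_pos"]);print(cx)
for y in range(235,350,5): print(y,' '.join('%3d'%h[y,x,2] for x in range(286,352,3)))
p=np.array(arm.state()["tool_pos"])
for dz in(42,-42,-64): print(dz,proj(W,p+[0,0,dz]).round(1),proj(S,p+[0,0,dz]).round(1))
```

```text
t 25.2 pos [588.6  12.6 230.7] ash [-7.8, 1.7, 230.7] F [-0.   0.  -1.3] w 11.1 zax [0.949 0.316 0.   ] y [ 0. -0. -1.]
[-9.29, 0.02, -1.61]
w [336.9 184.2] 58 [332 179  10  10] 14.0 30.9
w [308.7 186. ] 172 [301 180  16  13] -17.9 28.3
w [350.5 193.6] 78 [345 189  12  10] 29.9 20.5
w [313.  235.2] 2764 [268 196  87  74] -12.3 -29.7
d [298.  208.6] 308 [291 193  15  32] -30.0 2.0
d [345.6 216. ] 148 [339 209  15  14] 25.3 -5.8
w [315.5 247.8] 238 [22 25] -51.1 -58.6
w [342.2 273.3] 53 [9 8] -20.9 25.0
d [333. 265.] 122 [19 12] -29.8 -1.9
d [311.  277.7] 43 [10  6] 21.6 -9.4
d [289.5 283.5] 52 [19 16] 56.1 -27.9
[313.8631706  287.95764668]
235 234 234 235 236 236 237 239 235 228 226 228 228 229 230 229 229 226 226 227 228 227 219
240 235 236 237 239 240 240 238 239 239 239 239 236 233 232 232 232 230 231 229 225 223 218
245 239 238 238 237 238 238 238 238 239 217 141 113 117 138 219 233 233 230 229 227 224 220
250 237 238 238 237 238 239 239 238 152  93 102 107 109 111 110 169 233 232 230 228 224 223
255 237 238 239 239 239 240 240 235  99 114 118 116 118 120 114 113 225 233 230 228 2
[... 1057 characters left out ...]
0 195 213 219 207 163 129  61 151 239 239 237 109  94
320  79  96 238 239 238 119  62 115 132 105 106 110 117 126 128  55 117 238 239 237  86  77
325  77  87 233 239 236  88  69  95 105 115 120 123 124 120  79  59  94 236 239 231  74  78
330  75  84 233 239 229  77  80 102 113 122 127 132 133 119  80  67  70 229 239 232  70  76
335  94 217 216 239 220  69  79 103 114 122 128 135 132 103  82  66  62 220 239 189 184  86
340 145 221 213 238 192  66  74 100 110 118 124 126 121  85  84  68  62 180 227 161 206 103
345 178 234 211 236 149  71  70  89 101 108 113 115  93  84  81  63  60 148 175 153 219 152
42 [312.9 330.7] [326.9 135.9]
-42 [314.5 260.7] [327.  184.9]
-64 [314.8 250.1] [327.1 197. ]
```

Call:
{"op": "arm_command", "data": {
  "increments": [
    [-1.5,0,-0.3,0,1],
    [-3,0,-0.5,0,1],
    [-4.5,0,-0.8,0,1],
    [-6,0,-1,0,1],
    [-7.5,0,-1.3,0,1],
    [-8.6,0,-1.5,0,1],
    [-9.3,0,-1.6,0,1],
    [-9.3,0,-1.6,0,1],
    [-9.3,1.5,-1.6,0,1],
    [-9.3,2.5,-1.6,0,1]
  ]
}}

```text
clock: 26.35
tool_pos: [454.2, 261.2, 153.2]
eef_rot: [[0.317, -0.002, 0.949], [-0.949, -0.001, 0.317], [0.0, -1.0, -0.002]]
force: [0.5, -0.0, -0.6]
gripper_width: 11.4
```

Run:
```python
from h import *
from bench import arm
rows([(454.5,261.5,76)])
W=arm.get_image("wrist");S=arm.get_image("scene")
p=np.array(arm.state()["tool_pos"])
for dz in(42,-42,-64): print(dz,proj(W,p+[0,0,dz]).round(1),proj(S,p+[0,0,dz]).round(1))
for r,n in((W,"W"),(S,"S")):
    h=cv2.cvtColor(r["image"],cv2.COLOR_RGB2HSV).astype(int)
    c=proj(r,p+[0,0,-50]);x,y=int(c[0]),int(c[1]);b=(x-30,y-40,x+30,y+30)
    for k in blobs((h[...,2]<125)&(h[...,1]<60),b,30): print(n,k)
    m=((h[...,0]<25)&(h[...,1]>80)&(h[...,2]>70)).astype(np.uint8)
    print(n,"coaster c px",proj(r,(454.5,261.5,8)))
```

```text
t 26.35 pos [454.2 261.2 153.2] ash [-61.2, 279.2, 153.2] F [ 0.5 -0.  -0.6] w 11.4 zax [ 0.949  0.317 -0.002] y [-0.002 -0.001 -1.   ]
[-0.01, 2.57, 0.02]
42 [310.4 332.5] [508.4 226.4]
-42 [313.2 261.9] [499.  274.3]
-64 [313.7 251.1] [496.8 286. ]
W (array([313. , 253.6]), np.int32(40), array([310, 249,   8,  11], dtype=int32))
W (array([297.3, 271. ]), np.int32(199), array([283, 259,  29,  28], dtype=int32))
W coaster c px [316.87421513 223.46460387]
S (array([496.2, 271.5]), np.int32(419), array([483, 238,  37,  54], dtype=int32))
S (array([483.3, 305.2]), np.int32(65), array([468, 302,  33,   6], dtype=int32))
S coaster c px [488.69931588 326.75571054]
```

Call:
{"op": "arm_command", "data": {
  "increments": [
    [0,1,0,0,1],
    [0,1.9,0,0,1],
    [0,2.4,0,0,1],
    [0,2.55,0,0,1],
    [0,2.55,0,0,1],
    [0,2.55,0,0,1]
  ]
}}

```text
clock: 27.05
tool_pos: [455.5, 262.3, 80.4]
eef_rot: [[0.316, 0.002, 0.949], [-0.949, 0.001, 0.316], [-0.0, -1.0, 0.002]]
force: [0.8, -0.5, -1.7]
gripper_width: 11.4
```

Call:
{"op": "arm_command", "data": {
  "increments": [
    [0,0.05,0,0,1],
    [0,0.1,0,0,1],
    [0,0.1,0,0,1]
  ]
}}

```text
clock: 27.35
tool_pos: [454.7, 262.1, 76.3]
eef_rot: [[0.316, 0.0, 0.949], [-0.949, 0.0, 0.316], [-0.0, -1.0, 0.0]]
force: [0.8, 0.4, -1.3]
gripper_width: 11.2
```

Call:
{"op": "arm_command", "data": {
  "increments": [
    [0,0.05,0,0,1],
    [0,0.07,0,0,1],
    [0,0.07,0,0,1]
  ]
}}

```text
clock: 27.65
tool_pos: [454.6, 262.1, 73.9]
eef_rot: [[0.316, -0.0, 0.949], [-0.949, -0.0, 0.316], [0.0, -1.0, -0.0]]
force: [-0.7, -0.8, -1.9]
gripper_width: 10.9
```

Call:
{"op": "arm_command", "data": {
  "increments": [
    [0,0.05,0,0,1],
    [0,0.07,0,0,1],
    [0,0.07,0,0,1]
  ]
}}

```text
clock: 27.95
tool_pos: [454.6, 262.1, 71.9]
eef_rot: [[0.316, -0.0, 0.949], [-0.949, -0.0, 0.316], [0.0, -1.0, -0.0]]
force: [-0.2, 0.5, -1.7]
gripper_width: 11.0
```

Call:
{"op": "arm_command", "data": {
  "increments": [
    [0,0.03,0,0,1],
    [0,0.05,0,0,1],
    [0,0.05,0,0,1]
  ]
}}

```text
clock: 28.25
tool_pos: [455.4, 262.5, 71.5]
eef_rot: [[0.316, 0.002, 0.949], [-0.949, 0.001, 0.316], [-0.0, -1.0, 0.002]]
force: [-1.1, -1.0, 10.4]
gripper_width: 11.3
```

Run:
```python
from h import *
from bench import arm
rows([])
W=arm.get_image("wrist");S=arm.get_image("scene")
p=np.array(arm.state()["tool_pos"])
for dz in(42,-42,-64): print(dz,proj(W,p+[0,0,dz]).round(1),proj(S,p+[0,0,dz]).round(1))
h=cv2.cvtColor(S["image"],cv2.COLOR_RGB2HSV)
for y in range(255,345,4): print(y,' '.join('%3d/%3d'%(h[y,x,2],h[y,x,1]) for x in range(474,512,3)))
```

```text
t 28.25 pos [455.4 262.5  71.5] ash [-59.6, 280.1, 71.5] F [-1.1 -1.  10.4] w 11.3 zax [0.949 0.316 0.002] y [ 0.002  0.001 -1.   ]
42 [314.7 333.8] [499.3 273.5]
-42 [315.5 262.3] [490.8 316.9]
-64 [315.6 251.4] [488.7 327.6]
255  64/ 52  63/ 49  61/ 50  63/ 49  64/ 52  65/ 51  65/ 47  63/ 53  64/ 48  64/ 48  65/ 55  64/ 48  67/ 23
259  56/ 50  56/ 59  61/ 54  63/ 53  65/ 51  86/ 39  82/ 44  64/ 52  74/ 52  82/ 44  63/ 57  64/ 56  74/ 14
263 160/  8 108/ 14  68/ 34  57/ 45  55/ 56  58/ 44  63/ 53  63/ 49  64/ 52  66/ 42  65/ 51  67/ 49  94/ 41
267 185/  6 193/  5 195/  8 179/  7 128/ 14  87/ 21  58/ 44  56/ 50  56/ 46  66/ 50  71/ 50 108/ 28 124/ 39
271 178/  7 166/  8 170/  8 180/  9 195/  7 200/  8 181/  8 150/ 10 107/ 17  90/ 25 150/ 12 188/ 12 157/ 16
275 203/  8 202/  8 200/  8 187/  8 181/  7 167/  8 173/  7 192/  8 200/  8 204/  8 227/  3 223/  3 121/ 27
279 162/ 14 193/  7 202/  6 202/  8 204/  6 199/  6 179/  7 114/ 22 135/ 19 202/  8 227/  4 214/  7  91/ 50
283  81/ 60  81/ 60 105/ 34 150/ 14 193/  8 200/  6 202/  8 196/  9 186/ 10 211/  7 223/  6 179/ 10  81/ 60
287  81/ 
[... 910 characters left out ...]
/ 41 163/131 166/131 167/133 170/131 168/127 164/129
323 139/130 108/123  71/ 32  76/ 37  92/ 39  96/ 35 135/ 98 164/131 166/129 165/130 168/129 164/131 167/130
327 157/128 147/128  96/ 72  83/ 34  94/ 30  94/ 19 145/121 156/129 162/129 163/131 165/131 166/131 166/129
331 155/128 158/131 155/128 146/117 139/103 149/120 154/131 150/131 152/129 158/131 162/129 166/129 166/131
335 148/127 154/127 157/130 159/132 157/128 160/132 160/129 157/132 153/130 151/130 155/130 159/130 164/129
339 146/126 144/129 151/127 154/131 157/130 159/130 159/132 162/129 159/132 155/130 148/133 152/131 155/130
343 153/128 149/127 147/128 149/127 154/129 158/131 161/131 160/132 161/128 162/131 159/130 152/131 150/129
```

Call:
{"op": "arm_command", "data": {
  "increments": [
    [0,0.03,0,0,1],
    [0,0.05,0,0,1],
    [0,0.05,0,0,1]
  ],
  "force": 20
}}

```text
clock: 28.65
tool_pos: [456.4, 262.9, 70.8]
eef_rot: [[0.316, 0.004, 0.949], [-0.949, 0.002, 0.316], [-0.0, -1.0, 0.005]]
force: [-0.1, -0.1, 16.6]
gripper_width: 12.2
```

Call:
{"op": "arm_command", "data": {
  "increments": [
    [0,0,0,0,0.87],
    [0,0,0,0,0.84],
    [0,0,0,0,0.8],
    [0,0,0,0,0.75],
    [0,0,0,0,0.7],
    [0,0,0,0,0.65],
    [0,0,0,0,0.6],
    [0,0,0,0,0.5],
    [0,0,0,0,0.5],
    [0,0,0,0,0.5]
  ],
  "force": 10
}}

```text
clock: 29.65
tool_pos: [454.7, 262.1, 68.9]
eef_rot: [[0.317, 0.0, 0.949], [-0.949, 0.0, 0.317], [-0.0, -1.0, 0.0]]
force: [-0.1, -0.6, 0.7]
gripper_width: 46.3
```

Run:
```python
from h import *
from bench import arm
rows([])
S=arm.get_image("scene")
h=cv2.cvtColor(S["image"],cv2.COLOR_RGB2HSV).astype(int)
for k in blobs((h[...,1]<70)&(h[...,2]>60)&(h[...,2]<130),(474,300,505,340),20): print(k)
print(S["image"][262:332:5,470:512:4,0])
```

```text
t 29.65 pos [454.7 262.1  68.9] ash [-60.4, 280.0, 68.9] F [-0.1 -0.6  0.7] w 46.3 zax [0.949 0.317 0.   ] y [ 0.  0. -1.]
(array([476.2, 303. ]), np.int32(36), array([474, 300,   7,   7], dtype=int32))
(array([499.7, 304.5]), np.int32(96), array([494, 300,  11,  11], dtype=int32))
(array([485.3, 322.7]), np.int32(149), array([480, 313,  13,  18], dtype=int32))
[[119  59  44  45  51  85  52  67  68  51  54]
 [182 192 169 127  61  44  45  50  58  57 161]
 [186 165 160 178 192 184 138  77  75 184 150]
 [194 198 196 189 173 158 171 192 209 133 189]
 [ 62  91 154 194 197 196 166 122 217  90 202]
 [ 55  59  61 182 191 195 198 197 198 119 109]
 [ 50  59  67 189 192 194 223  89  71  67  50]
 [ 59  61  81 191 191 203 205  61  62  53  42]
 [ 61  60 111 192 193 215 159  60  60  61  60]
 [ 77 123 149 156 155 217 122  65  61  62  60]
 [105 137 158 158 146 180 168 166 154 107  61]
 [126 106 101  77 151 127 162 166 171 166 157]
 [153 125 102  60  78  90 164 165 166 165 168]
 [154 154 133  69  83 104 154 161 168 163 168]]
```

Call:
{"op": "arm_command", "data": {
  "increments": [
    [0,-0.5,0,0,0.5],
    [0,-2,0,0,0.5],
    [0,-3.5,0,0,0.5],
    [0,-5,0,0,0.5],
    [0,-5.5,0,0,0.5],
    [4,-5.5,-2.3,0,0.5],
    [7,-5.5,-4,0,0.5],
    [9,-5.5,-5.3,0,0.5],
    [12,-5.5,-7,0,0.5],
    [15,-5.5,-8.7,0,0.5]
  ]
}}

```text
clock: 30.7
tool_pos: [403.1, 15.8, 234.1]
eef_rot: [[0.317, 0.001, 0.948], [-0.948, -0.0, 0.317], [0.0, -1.0, 0.001]]
force: [1.2, -0.6, 0.5]
gripper_width: 46.9
```

Call:
{"op": "arm_command", "data": {
  "increments": [
    [9,0,-5,0,0.5],
    [9,0,-5,0,0.5],
    [9,0,-5,0,0.5],
    [9,0,-5,0,0.5],
    [9,0,-5,0,0.5],
    [9,0,-5,0,0.5],
    [9,0,-5,0,0.5],
    [9,0,-5,0,0.5]
  ]
}}

```text
clock: 31.5
tool_pos: [346.6, -287.1, 233.7]
eef_rot: [[0.314, -0.0, 0.949], [-0.949, 0.0, 0.314], [-0.001, -1.0, -0.0]]
force: [-0.2, 1.6, 1.6]
gripper_width: 46.6
```

Run:
```python
from h import *
from bench import arm
import pickle
rows([])
T=arm.get_image("top");S=arm.get_image("scene");pickle.dump((T,S),open("imF.pkl","wb"))
T0=pickle.load(open("im0.pkl","rb"))
print("start beads (top, after the handle swing)");T1=pickle.load(open("im1.pkl","rb"))[1];beads(T1,(290,195,345,250))
print("now top");beads(T,(285,195,345,255));print("now scene");beads(S,(280,235,365,300))
d=cv2.absdiff(T["image"],T0["top"]["image"]).max(2)>40
for b in blobs(d,(130,80,520,345),12): print("topdiff",b)
d=cv2.absdiff(S["image"],T0["scene"]["image"]).max(2)>40
for b in blobs(d,(150,120,600,420),12): print("scenediff",b)
for n,r in(("T",T),("S",S)):
    h=cv2.cvtColor(r["image"],cv2.COLOR_RGB2HSV).astype(int)
    for b in blobs((h[...,0]<20)&(h[...,1]>150)&(h[...,2]>90),(285,175,320,205) if n=="T" else (275,270,310,300)): print("lug",n,b)
h=cv2.cvtColor(T["image"],cv2.COLOR_RGB2HSV).astype(int)
for b in blobs((h[...,1]<70)&(h[...,2]>40),(178,275,215,318),10): print("rod top",b)
h=cv2.cvtColor(S["image"],cv2.COLOR_RGB2HSV).astype(int)
for y in range(264,334,5): print(y,S["image"][y,474:512:3,0],S["image"][y,474:512:3,2])
for z in(114,30,8): print(z,proj(T,(454.6,262,z)).round(1),proj(S,(454.6,262,z)).round(1))
```

```text
t 31.5 pos [ 346.6 -287.1  233.7] ash [-328.7, -211.3, 233.7] F [-0.2  1.6  1.6] w 46.6 zax [ 0.949  0.314 -0.   ] y [-0.  0. -1.]
start beads (top, after the handle swing)
w [308.  213.2] 48 [7 8] 30.9 4.4
w [319.4 215.6] 63 [ 8 11] 18.7 -17.0
w [301.4 221.6] 44 [7 8] 18.1 23.2
d [325.9 228.3] 39 [7 7] -11.3 -21.7
d [305.9 235.5] 46 [7 8] -12.9 23.1
d [317.8 238.4] 45 [8 8] -26.4 1.2
now top
w [300.4 216.5] 22 [5 6] 29.1 21.8
w [298.2 225.3] 11 [3 5] 12.7 32.0
w [303.9 239.2] 47 [7 8] -19.1 29.5
d [313.4 214.7] 48 [8 8] 24.4 -5.5
d [317.9 240.8] 92 [17 11] -31.3 2.5
now scene
w [315.6 247.9] 209 [22 26] -51.0 -58.3
w [342.2 273.2] 54 [9 8] -21.1 24.8
d [333.1 265. ] 125 [19 12] -29.9 -1.7
d [311.  277.7] 43 [10  6] 21.6 -9.4
d [291.8 281. ] 33 [18  8] 48.6 -29.3
d [285.6 287.5] 16 [10 10] 68.1 -26.1
topdiff (array([289.9, 202.8]), np.int32(328), array([275, 185,  37,  49], dtype=int32))
topdiff (array([333.1, 195.2]), np.int32(195), array([313, 185,  37,  27], dtype=int32))
topdiff (array([313.7, 214.7]), np.int32(178), array([304, 209,  21,  13], dtype=int32))
topdiff (array([299.3
[... 3884 characters left out ...]
62  61  60  60  59] [ 79  82  81  82 130 195 179  83  81  81  80  81  80]
309 [156 162 164 159 138 178 168 153 125  83  66  60  59] [ 76  79  81  84 154 207 133  83  79  78  81  81  79]
314 [110 129 146 103 152 180 158 167 169 165 160 143  96] [ 57  64  76  94 176 206  99  83  82  80  78  79  79]
319 [107 101  78  71 104 103 128 164 167 167 170 169 164] [ 54  48  56  82 121 121  91  80  81  83  85  83  82]
324 [148 112  66  69  81  86 142 161 166 165 165 166 166] [73 58 61 81 94 98 80 78 81 81 81 81 81]
329 [157 154 135  95  92 114 147 152 158 164 166 166 167] [78 75 75 85 94 90 73 74 77 81 82 81 81]
114 [183.9 294.6] [499.5 272.9]
30 [193.4 294.9] [491.  316.3]
8 [195.7 295. ] [488.9 327. ]
```

Run:
```python
from h import *
import pickle
T,S=pickle.load(open("imF.pkl","rb"))
for n,r,(x0,y0,x1,y1) in(("T",T,(303,230,335,252)),("S",S,(320,255,350,275))):
    h=cv2.cvtColor(r["image"],cv2.COLOR_RGB2HSV).astype(int);g=r["image"].astype(int)
    m=(h[...,2]<95)&(g[...,0]>=g[...,2]-3)
    yx=np.argwhere(m[y0:y1,x0:x1])+[y0,x0]
    _,l,c=cv2.kmeans(np.float32(yx[:,::-1]),2,None,(3,50,.01),5,cv2.KMEANS_PP_CENTERS)
    for k in c: p=cast(r,*k,15)-C;q=[p@EX,p@EY];print(n,k,np.round(q,1),[np.hypot(q[0]-a,q[1]-b).round(1) for a,b in((-11.3,-21.7),(-12.9,23.1),(-26.4,1.2))])
    print(g[y0:y1,x0:x1,0])if n=="T" else 0
S0=pickle.load(open("im1.pkl","rb"))[0];beads(S0,(280,235,365,300))
```

```text
T [313.41306 242.47827] [-31.8  12.6] [np.float64(40.0), np.float64(21.6), np.float64(12.6)]
T [322.30435 239.13043] [-30.8  -7.4] [np.float64(24.2), np.float64(35.3), np.float64(9.6)]
[[140 134 136 138 136 146 165 185 196 193 196 195 194 197 197 195 198 197
  198 197 196 195 195 197 196 196 196 198 197 202 205 206]
 [135 137 136 136 139 151 175 186 195 194 194 194 197 196 197 196 196 192
  195 196 197 194 198 196 197 195 198 201 198 204 208 208]
 [135 136 139 135 139 151 179 191 197 196 194 199 196 197 198 194 196 195
  195 192 196 198 194 197 197 200 200 200 203 202 206 208]
 [137 137 139 135 139 153 179 191 195 197 195 197 198 195 195 196 192 192
  190 188 188 189 194 197 201 202 201 203 203 206 208 209]
 [154 159 158 151 146 156 179 193 196 195 195 196 196 197 194 196 188 180
  168 161 156 161 177 187 198 197 197 198 203 206 206 206]
 [200 207 198 182 165 159 179 190 195 193 196 196 194 196 198 192 173 145
  122 108  97 113 133 160 173 178 181 190 199 203 204 204]
 [239 240 234 216 189 170 173 180 184 192 190 196 194 200 197 184 148 108
   77  65  65  63  84 111 136 149 158 177 1
[... 1837 characters left out ...]
176 182 178 179 178 176 166 143 119  83]
 [131 133 133 137 138 139 136 140 144 147 146 153 152 158 160 161 166 164
  167 173 174 173 176 175 177 176 170 156 131 102  71  54]]
S [329.30435 263.72464] [-28.8  -9.2] [np.float64(21.4), np.float64(36.0), np.float64(10.7)]
S [337.67242 266.39655] [-31.7   7. ] [np.float64(35.2), np.float64(24.7), np.float64(7.8)]
w [310.6 242.9] 67 [14 12] -57.6 -75.5
w [319.9 248.8] 90 [11 20] -53.6 -50.3
w [309.2 250. ] 5 [3 3] -38.8 -63.3
w [309.7 275.7] 125 [15 14] 18.7 -14.7
w [326.3 280.3] 34 [9 5] 11.1 15.4
d [316.7 266.3] 69 [10  9] -9.3 -22.0
d [334.6 270.8] 144 [15 17] -18.4 10.4
d [291.6 281. ] 31 [18  8] 48.8 -29.6
d [287.7 289.2] 15 [11  7] 69.3 -20.4
```

Call:
{"op": "arm_command", "data": {
  "increments": [
    [-16.2,0,9.1,0,0.5],
    [-16.2,0,9.1,0,0.5],
    [-16.2,0,9.1,0,0.5],
    [-16.2,0,9.1,0,0.5],
    [-16.2,0,9.1,0,0.5],
    [-16.2,0,9.1,0,0.5],
    [-16.2,0,9.1,0,0.5],
    [-16.2,0,9.1,0,0.5],
    [-16.2,0,9.1,0,0.5],
    [-16.2,0,9.1,0,0.5]
  ]
}}

```text
clock: 32.6
tool_pos: [440.0, 208.4, 234.3]
eef_rot: [[0.319, 0.0, 0.948], [-0.948, 0.0, 0.319], [-0.0, -1.0, 0.0]]
force: [0.9, -0.8, -0.5]
gripper_width: 46.4
```

Run:
```python
from h import *
rows([(454.7,262.1,230),(454.7,262.1,64)])
```

```text
t 32.6 pos [440.  208.4 234.3] ash [-90.6, 233.1, 234.3] F [ 0.9 -0.8 -0.5] w 46.4 zax [0.948 0.319 0.   ] y [ 0.  0. -1.]
[-1.54, 0.14, 1.04]
[-1.54, 5.68, 1.03]
```

Call:
{"op": "arm_command", "data": {
  "increments": [
    [-1.54,0,1.04,0,0.5],
    [-1.54,0,1.04,0,0.5],
    [-1.54,0,1.04,0,0.5],
    [-1.54,1.5,1.04,0,0.5],
    [-1.54,2.5,1.04,0,0.5]
  ]
}}

```text
clock: 33.1
tool_pos: [455.0, 257.5, 157.7]
eef_rot: [[0.317, -0.0, 0.949], [-0.949, -0.0, 0.317], [0.0, -1.0, -0.0]]
force: [1.1, 0.7, -0.3]
gripper_width: 46.2
```

Run:
```python
from h import *
rows([(454.7,262.1,64)])
```

```text
t 33.1 pos [455.  257.5 157.7] ash [-61.5, 275.5, 157.7] F [ 1.1  0.7 -0.3] w 46.2 zax [ 0.949  0.317 -0.   ] y [-0. -0. -1.]
[-0.15, 3.12, 0.04]
```

Call:
{"op": "arm_command", "data": {
  "increments": [
    [-0.15,0.5,0.04,0,0.5],
    [-0.15,1.5,0.04,0,0.5],
    [-0.15,2.5,0.04,0,0.5],
    [-0.15,3.1,0.04,0,0.5],
    [-0.15,3.1,0.04,0,0.5],
    [-0.15,3.1,0.04,0,0.75],
    [-0.15,3.1,0.04,0,0.8],
    [-0.15,3.1,0.04,0,0.85],
    [-0.15,3.1,0.04,0,1],
    [-0.15,3.1,0.04,0,1]
  ],
  "force": 60
}}

```text
clock: 34.1
tool_pos: [456.3, 263.2, 66.4]
eef_rot: [[0.317, 0.001, 0.949], [-0.949, 0.0, 0.317], [-0.0, -1.0, 0.001]]
force: [0.0, 0.6, 4.5]
gripper_width: 12.1
```

Call:
{"op": "arm_command", "data": {
  "increments": [
    [0,0,0,0,1],
    [0,0,0,0,1],
    [0,0,0,0,1],
    [0,-0.5,0,0,1],
    [0,-2,0,0,1],
    [0,-3.5,0,0,1],
    [0,-5,0,0,1],
    [0,-5.5,0,0,1]
  ],
  "force": 60
}}

```text
clock: 34.9
tool_pos: [457.2, 263.7, 235.2]
eef_rot: [[0.317, 0.005, 0.949], [-0.949, 0.002, 0.317], [-0.001, -1.0, 0.006]]
force: [0.5, 0.0, -2.3]
gripper_width: 11.0
```

Run:
```python
from h import *
from bench import arm
rows([]);print(np.round(arm.state()["q"],1))
S=arm.get_image("scene");p=np.array(arm.state()["tool_pos"])
for dz in(50,-34,-56): print(proj(S,p+[0,0,dz]).round(1))
q=proj(S,p+[0,0,-45]).astype(int)
print(S["image"][q[1]-20:q[1]+20:3,q[0]-18:q[0]+18:3,0])
P0=A(-3,3,0)
plan([(-3,3,88-8*i) for i in (8,10,11)],0,88)
```

```text
t 34.9 pos [457.2 263.7 235.2] ash [-57.6, 280.7, 235.2] F [ 0.5  0.  -2.3] w 11.0 zax [0.949 0.317 0.006] y [ 0.005  0.002 -1.   ]
[24.9 16.6 97.   0.  66.   6.5]
[519.6 169.4]
[509.  223.7]
[506.4 236.9]
[[ 60  60  59  62  63 115 136 143  65  66  60  60]
 [ 60  62  61  61  65 130 175 136  61  61  62  63]
 [ 57  61  60  60  74 141 180 116  59  59  60  62]
 [ 62  61  59  63  87 150 181  90  62  60  59  59]
 [ 60  60  60  63 100 161 175  74  60  61  59  60]
 [ 62  61  60  66 103 160 156  75  61  58  59  59]
 [ 61  61  61  54  72  89  86  75  61  62  61  61]
 [ 60  61  62  56  70  81  84  70  59  59  58  60]
 [ 56  60  57  60  75  82  83  62  60  59  59  60]
 [ 61  61  60  63  77  83  81  62  61  60  60  61]
 [ 60  61  59  63  77  78  69  60  60  60  59  61]
 [ 61  60  59  62  64  60  61  61  60  59  62  60]
 [ 62  60  60  60  61  62  61  60  60  62  60  62]
 [ 59  62  61  59  61  62  60  58  62  60  60  61]]
[9.29, 0, 1.66, 1.12, 1], [9.29, 0, 1.66, 1.4, 1], [9.29, 0, 1.66, 1.54, 1],
```

Call:
{"op": "arm_command", "data": {
  "increments": [
    [1.2,0,0.2,0.14,1],
    [2.6,0,0.4,0.28,1],
    [4,0,0.7,0.42,1],
    [5.4,0,1,0.56,1],
    [6.8,0,1.2,0.7,1],
    [8,0,1.4,0.84,1],
    [8.8,0,1.6,0.98,1],
    [9.3,0,1.65,1.12,1],
    [9.3,0,1.65,1.26,1],
    [9.3,0,1.65,1.4,1]
  ]
}}

```text
clock: 35.95
tool_pos: [590.9, 13.5, 229.2]
eef_rot: [[-0.884, -0.002, 0.467], [-0.467, 0.0, -0.884], [0.002, -1.0, -0.001]]
force: [-0.1, 0.0, -1.4]
gripper_width: 10.8
```

Run:
```python
from h import *
from bench import arm
rows([A(-3,3,67)])
W=arm.get_image("wrist");p=np.array(arm.state()["tool_pos"])
h=cv2.cvtColor(W["image"],cv2.COLOR_RGB2HSV)
for dz in(50,-34,-56): print(proj(W,p+[0,0,dz]).round(1))
for y in range(236,290,5): print(y,' '.join('%3d'%h[y,x,2] for x in range(286,352,3)))
```

```text
t 35.95 pos [590.9  13.5 229.2] ash [-5.3, 1.9, 229.2] F [-0.1  0.  -1.4] w 10.8 zax [ 0.467 -0.884 -0.001] y [-0.002  0.    -1.   ]
[-0.09, 5.41, -0.02]
[315.3 348.6]
[316.5 268.6]
[316.6 256.7]
236 188 192 195 199 204 179 119  94 130 168 144  77  71  63  85 164 185 232 242 242 244 243
241 194 198 199 204 212 213 216 219 223 225 229 231 232 226 228 235 240 241 241 243 243 243
246 198 201 204 208 214 216 218 222 224 227 229 232 234 235 238 239 239 241 241 242 243 242
251 202 208 208 212 215 219 222 224 217 169 126 120 133 215 237 238 239 241 241 243 243 242
256 224 221 214 215 216 220 223 191 119 115 110 103  94  87 123 236 240 240 241 243 243 243
261 111 116 167 225 227 223 221 143 119 126 127 120 117  97  83 199 240 240 243 243 234 180
266 111 111 111 111 112 118 142 131 125 150 191 186 145 124 121 137 174 141  90  81  82  82
271 110 112 111 110 112 112 114 127 159 230 222 203 172 140 110 106  83  83  82  81  82  82
276 118 150 204 230 235 236 210 108 177 230 221 204 174 149  85 220 235 235 229 202 139  92
281 235 236 236 235 235 235 171  85 188 229 217 187 164 151  83 184 235 236 235 235 235 235
286 235 235 235 235 235 235 143  80 191 170 161 160 159 155  85 161 235 236 235 235 235 235
```

Call:
{"op": "arm_command", "data": {
  "increments": [
    [-0.09,1.5,0,0,1],
    [-0.09,3,0,0,1],
    [-0.09,4,0,0,1],
    [-0.09,4.6,0,0,1],
    [-0.09,5.0,0,0,1],
    [-0.09,5.3,0,0,1],
    [-0.09,5.35,0,0,1]
  ]
}}

```text
clock: 36.7
tool_pos: [593.4, 15.4, 69.7]
eef_rot: [[-0.881, -0.001, 0.474], [-0.474, 0.0, -0.881], [0.001, -1.0, -0.001]]
force: [-0.2, 0.7, -1.1]
gripper_width: 11.1
```

Run:
```python
from h import *
rows([]);look()
print("wedge");plan([(-3,8,8),(-3,13,8),(-3,17,8),(-3,20,8),(-3,23,8),(-3,26,8),(-3,28.5,8),(-3,30,8),(-3,30,8)],0,8)
```

```text
t 36.7 pos [593.4  15.4  69.7] ash [-2.3, 3.0, 69.7] F [-0.2  0.7 -1.1] w 11.1 zax [ 0.474 -0.881 -0.001] y [-0.001  0.    -1.   ]
w [297.9 206.3] 492 [286 194  25  26] 31.0 22.2
w [377.7 255.3] 5661 [295 204 128 102] 7.2 -38.3
w [277.1 226.5] 450 [266 215  24  25] 14.6 33.7
w [285.5 291.3] 1650 [266 259  38  77] -32.0 20.4
w [313.3 275.4] 58 [311 268   5  16] -16.1 3.0
w [345.7 297.4] 1059 [332 274  35  51] -28.6 -23.2
d [339.2 221.6] 443 [326 208  26  27] 25.9 -7.0
wedge
[-0.0, 0, -0.17, -0.0, 1], [-0.03, 0, -0.34, -0.0, 1], [-0.06, 0, -0.47, -0.0, 1], [-0.08, 0, -0.57, -0.0, 1], [-0.09, 0, -0.67, -0.0, 1], [-0.11, 0, -0.76, -0.0, 1], [-0.13, 0, -0.85, -0.0, 1], [-0.14, 0, -0.89, -0.0, 1], [-0.14, 0, -0.89, -0.0, 1],
```

Call:
{"op": "arm_command", "data": {
  "increments": [
    [0,0,-0.17,0,1],
    [-0.03,0,-0.34,0,1],
    [-0.06,0,-0.47,0,1],
    [-0.08,0,-0.57,0,1],
    [-0.09,0,-0.67,0,1],
    [-0.11,0,-0.76,0,1],
    [-0.13,0,-0.85,0,1],
    [-0.14,0,-0.89,0,1],
    [-0.14,0,-0.89,0,1]
  ]
}}

```text
clock: 37.65
tool_pos: [588.8, 39.2, 72.7]
eef_rot: [[-0.88, 0.01, 0.474], [-0.474, -0.003, -0.88], [-0.007, -1.0, 0.008]]
force: [10.4, -11.0, 4.2]
gripper_width: 11.7
```

Run:
```python
from h import *
rows([]);foot();look()
print("spin");plan([(-3,30,8+8*i) for i in range(1,11)],0,8)
```

```text
t 37.65 pos [588.8  39.2  72.7] ash [0.5, 27.1, 72.7] F [ 10.4 -11.    4.2] w 11.7 zax [ 0.474 -0.88   0.008] y [ 0.01  -0.003 -1.   ]
foot? 397 [311 246  25  27] top-centre guess [np.float64(-1.6), np.float64(21.9)]
w [332.3 216.7] 434 [321 205  24  25] 31.0 21.7
w [410.5 267. ] 6235 [341 214 117 100] 5.2 -40.7
w [309.9 235.5] 395 [299 225  23  23] 15.0 34.3
w [291.8 295. ] 1414 [267 265  53  71] -32.0 39.1
w [346.3 297.5] 1052 [332 274  36  52] -26.7 -0.5
d [370.8 231. ] 438 [358 218  26  26] 26.0 -6.6
spin
[0.1, 0, -0.12, -0.14, 1], [0.1, 0, -0.12, -0.28, 1], [0.1, 0, -0.12, -0.42, 1], [0.1, 0, -0.12, -0.56, 1], [0.1, 0, -0.12, -0.7, 1], [0.1, 0, -0.12, -0.84, 1], [0.1, 0, -0.12, -0.98, 1], [0.1, 0, -0.12, -1.12, 1], [0.1, 0, -0.12, -1.26, 1], [0.1, 0, -0.12, -1.4, 1],
```

Run:
```python
from h import *
plan([(0,26,8+8*i) for i in range(1,10)]+[(-2,26,85)],0,8)
```

```text
[0.02, 0, 0.03, -0.14, 1], [0.02, 0, 0.03, -0.28, 1], [0.02, 0, 0.03, -0.42, 1], [0.02, 0, 0.03, -0.56, 1], [0.02, 0, 0.03, -0.7, 1], [0.02, 0, 0.03, -0.84, 1], [0.02, 0, 0.03, -0.98, 1], [0.02, 0, 0.03, -1.12, 1], [0.02, 0, 0.03, -1.26, 1], [0.09, 0, 0.02, -1.34, 1],
```

Call:
{"op": "arm_command", "data": {
  "increments": [
    [0.05,0,0.1,-0.14,1],
    [0.05,0,0.1,-0.28,1],
    [0.05,0,0.1,-0.42,1],
    [0.05,0,0.1,-0.56,1],
    [0.05,0,0.1,-0.7,1],
    [0.05,0,0.1,-0.84,1],
    [0.05,0,0.1,-0.98,1],
    [0.05,0,0.1,-1.12,1],
    [0.05,0,0.1,-1.26,1],
    [0.05,0,0.1,-1.34,1]
  ]
}}

```text
clock: 38.75
tool_pos: [584.7, 37.8, 70.6]
eef_rot: [[0.264, -0.0, 0.964], [-0.964, 0.0, 0.264], [-0.0, -1.0, -0.0]]
force: [1.2, -0.3, -1.4]
gripper_width: 11.0
```

Run:
```python
from h import *
rows([]);foot();look()
pa=[(28*np.cos(np.radians(f)),28*np.sin(np.radians(f)),85+(f-96)*.7) for f in range(100,142,5)]
print("sweep");plan(pa,0,85)
```

```text
t 38.75 pos [584.7  37.8  70.6] ash [-3.9, 26.9, 70.6] F [ 1.2 -0.3 -1.4] w 11.0 zax [ 0.964  0.264 -0.   ] y [-0.  0. -1.]
foot? 168 [315 196  21  13] top-centre guess [np.float64(3.9), np.float64(65.6)]
foot? 357 [307 250  25  20] top-centre guess [np.float64(-1.3), np.float64(25.2)]
w [341.8 244.9] 394 [332 234  21  23] 14.5 34.0
w [293.1 256.7] 496 [280 246  27  23] -19.7 26.5
w [365.6 261. ] 411 [354 250  23  23] 31.0 21.5
w [320.3 277.6] 134 [317 267   9  27] -1.2 10.0
w [346.3 300.8] 1334 [331 271  43  74] 17.1 -8.9
w [282.2 302.4] 1609 [234 274  71  73] -29.7 -8.6
w [317.8 316. ] 105 [316 297   6  36] -4.1 -20.6
w [318.1 388.3] 409 [299 383  38  12] -6.1 -85.1
d [274.4 275.7] 243 [266 266  25  24] -33.9 12.6
d [366.  293.5] 75 [360 285  11  19] 31.5 -3.6
sweep
[-0.02, 0, -0.04, -0.05, 1], [-0.0, 0, -0.11, -0.11, 1], [0.03, 0, -0.19, -0.17, 1], [0.06, 0, -0.26, -0.23, 1], [0.1, 0, -0.33, -0.29, 1], [0.15, 0, -0.4, -0.35, 1], [0.2, 0, -0.46, -0.42, 1], [0.26, 0, -0.52, -0.48, 1], [0.32, 0, -0.57, -0.54, 1],
```

Call:
{"op": "arm_command", "data": {
  "increments": [
    [-0.02,0,-0.04,-0.05,1],
    [0,0,-0.11,-0.11,1],
    [0.03,0,-0.19,-0.17,1],
    [0.06,0,-0.26,-0.23,1],
    [0.1,0,-0.33,-0.29,1],
    [0.15,0,-0.4,-0.35,1],
    [0.2,0,-0.46,-0.42,1],
    [0.2,0,-0.46,-0.42,1]
  ]
}}

```text
clock: 39.65
tool_pos: [574.2, 28.1, 71.2]
eef_rot: [[0.63, 0.003, 0.777], [-0.777, -0.0, 0.63], [0.002, -1.0, 0.002]]
force: [1.8, 0.3, -0.4]
gripper_width: 11.3
```

Run:
```python
from h import *
from bench import arm
rows([]);foot();look();S=arm.get_image("scene");beads(S,(280,235,365,275))
pa=[(28*np.cos(np.radians(f)),28*np.sin(np.radians(f)),109+(f-130)*.7) for f in range(135,170,5)]
print("sweep");plan(pa,0,109)
```

```text
t 39.65 pos [574.2  28.1  71.2] ash [-16.8, 20.9, 71.2] F [ 1.8  0.3 -0.4] w 11.3 zax [0.777 0.63  0.002] y [ 0.003 -0.    -1.   ]
foot? 363 [305 257  27  28] top-centre guess [np.float64(-10.3), np.float64(9.3)]
w [306.6 248.9] 579 [293 236  28  27] -24.8 22.6
w [365.3 253.9] 391 [355 243  22  24] 14.8 34.1
w [379.6 277.1] 387 [369 266  22  24] 31.4 21.7
w [346.  298.7] 1182 [332 272  37  63] 15.6 -2.7
w [253.2 286.8] 678 [233 274  38  31] -50.4 -18.4
w [289.2 298.4] 1082 [269 274  36  56] -23.0 -17.6
w [324.3 282.1] 42 [323 275   4  15] -4.0 3.7
w [321.1 387.4] 250 [304 383  33  10] 27.4 -81.8
d [285.9 266.7] 300 [276 256  25  23] -33.7 4.8
w [336.5 241.7] 92 [ 8 14] -90.0 -40.3
w [315.4 260. ] 11 [4 5] -22.2 -35.3
w [342.9 269.7] 73 [ 9 10] -29.8 19.8
d [324.2 262.8] 63 [9 9] -25.3 -18.0
d [338.4 263.2] 5 [2 3] -39.8 2.4
sweep
[0.02, 0, -0.08, -0.06, 1], [0.06, 0, -0.15, -0.12, 1], [0.1, 0, -0.22, -0.18, 1], [0.15, 0, -0.29, -0.24, 1], [0.2, 0, -0.35, -0.31, 1], [0.26, 0, -0.4, -0.37, 1], [0.33, 0, -0.46, -0.43, 1],
```

Call:
{"op": "arm_command", "data": {
  "increments": [
    [0.25,0,0.05,0,1],
    [0.5,0,0.1,0,1],
    [0.75,0,0.15,0,1],
    [1.0,0,0.2,0,1],
    [1.25,0,0.25,0,1],
    [1.5,0,0.27,0,1],
    [1.7,0,0.27,0,1],
    [1.85,0,0.27,0,1],
    [1.98,0,0.27,0,1],
    [1.98,0,0.27,0,1]
  ]
}}

```text
clock: 40.8
tool_pos: [617.0, -13.1, 70.4]
eef_rot: [[0.63, 0.0, 0.776], [-0.776, 0.0, 0.63], [-0.0, -1.0, 0.0]]
force: [0.7, 0.1, -1.5]
gripper_width: 11.1
```

Run:
```python
from h import *
from bench import arm
rows([]);W=foot();p=np.array(arm.state()["tool_pos"]);print(proj(W,p+[0,0,-34]),proj(W,p+[0,0,-56]))
h=cv2.cvtColor(W["image"],cv2.COLOR_RGB2HSV)
for y in range(240,300,5): print(y,' '.join('%3d'%h[y,x,2] for x in range(286,352,3)))
```

```text
t 40.8 pos [617.  -13.1  70.4] ash [11.6, -31.4, 70.4] F [ 0.7  0.1 -1.5] w 11.1 zax [0.776 0.63  0.   ] y [ 0.  0. -1.]
foot? 393 [306 249  25  26] top-centre guess [np.float64(15.3), np.float64(-35.9)]
[315.79149697 265.6927181 ] [315.93243694 254.15311662]
240 232 233 233 232 234 234 234 234 236 234 231 191 175 172 171 173 173 155  76  57  60  63
245 233 234 233 234 234 234 234 236 234 232 219 177 173 171 173 173 174 174 175 205 225 221
250 243 234 233 234 235 234 235 231 215 118 101 105 111 124 165 173 207 230 231 232 233 235
255 242 242 244 242 231 186 178 139  83  92 100 107 110 115 120 222 233 234 233 233 234 233
260 242 242 242 234 172 172 172 108  95 117 122 120 124 123 118 173 236 234 228 225 220 215
265 242 243 240 175 168 166 165 110 119 132 178 208 204 135 123 148 227 226 228 221 219 216
270 243 241 195 166 168 169 158 111 118 159 190 216 226 220 124 150 229 228 224 222 219 219
275 241 239 196 221 233 234 220 108 109 161 192 216 225 226 123 216 235 234 230 223 222 220
280 235 235 235 235 236 235 188 117 155 161 175 204 223 227 128 182 235 235 235 235 235 235
285 235 235 236 235 235 235 157 138 185 156 157 158 156 209 145 159 235 235 235 235 235 235
290 235 235 235 235 235 234 128 165 191 157 157 157 155 159 128 122 234 235 235 235 235 235
295 235 235 235 235 235 233  93 162 181 156 156 156 155 156 104  96 234 236 236 235 235 235
```

Call:
{"op": "arm_command", "data": {
  "increments": [
    [-0.15,0,0,0,1],
    [-0.2,-0.8,0,0,1],
    [-0.2,-2.3,0,0,1],
    [-0.2,-3.8,0,0,1],
    [-0.2,-5.3,0,0,1],
    [-0.2,-5.4,0,0,1],
    [-0.2,-5.4,0,0,1]
  ]
}}

```text
clock: 41.55
tool_pos: [613.1, -7.8, 233.2]
eef_rot: [[0.631, 0.002, 0.776], [-0.776, -0.0, 0.631], [0.001, -1.0, 0.001]]
force: [-0.3, -0.0, -1.8]
gripper_width: 10.8
```

Run:
```python
from h import *
rows([(454.8,262,232),(454.8,262,70)]);look()
```

```text
t 41.55 pos [613.1  -7.8 233.2] ash [9.5, -25.1, 233.2] F [-0.3 -0.  -1.8] w 10.8 zax [0.776 0.631 0.001] y [ 0.002 -0.    -1.   ]
[-10.31, 0.03, 1.58]
[-10.31, 5.43, 1.57]
w [298.9 205.8] 3382 [259 151  81  93] -10.2 -30.4
w [338.7 162.7] 48 [335 159   8   9] 14.0 32.0
w [347.9 177. ] 82 [343 172  10  12] 29.9 21.1
d [291.3 180.7] 327 [284 165  16  32] -28.5 -6.4
d [335.4 197.7] 155 [329 191  14  14] 25.7 -6.0
```

Call:
{"op": "arm_command", "data": {
  "increments": [
    [-1.5,0,0.2,0,1],
    [-3,0,0.5,0,1],
    [-4.5,0,0.7,0,1],
    [-6,0,0.9,0,1],
    [-7.5,0,1.2,0,1],
    [-8.8,0,1.4,0,1],
    [-9.8,0,1.5,0,1],
    [-10.3,0,1.57,0,1],
    [-10.3,0,1.57,0,1],
    [-10.3,1.2,1.57,0,1]
  ]
}}

```text
clock: 42.6
tool_pos: [457.1, 261.8, 198.7]
eef_rot: [[0.631, 0.006, 0.776], [-0.776, 0.002, 0.631], [0.002, -1.0, 0.006]]
force: [0.8, 0.3, -3.1]
gripper_width: 11.0
```

Call:
{"op": "arm_command", "data": {
  "increments": [
    [0,1.2,0,0,1],
    [0,2.4,0,0,1],
    [0,3.4,0,0,1],
    [0,3.9,0,0,1],
    [0,4.1,0,0,1],
    [0,4.1,0,0,1],
    [0,4.1,0,0,1]
  ]
}}

```text
clock: 43.3
tool_pos: [455.5, 261.1, 74.0]
eef_rot: [[0.63, 0.001, 0.777], [-0.777, 0.0, 0.63], [0.0, -1.0, 0.001]]
force: [-0.0, 0.4, -1.3]
gripper_width: 10.9
```

Run:
```python
from h import *
rows([(454.8,262,68),(454.8,262,66),(454.8,262,64)])
```

```text
t 43.3 pos [455.5 261.1  74. ] ash [-59.9, 278.8, 74.0] F [-0.   0.4 -1.3] w 10.9 zax [0.777 0.63  0.001] y [ 0.001  0.    -1.   ]
[-0.04, 0.2, -0.0]
[-0.04, 0.27, -0.0]
[-0.04, 0.33, -0.0]
```

Call:
{"op": "arm_command", "data": {
  "increments": [
    [0,0.1,0,0,1],
    [0,0.2,0,0,1],
    [0,0.24,0,0,1],
    [0,0.24,0,0,1]
  ]
}}

```text
clock: 43.7
tool_pos: [455.1, 261.5, 66.5]
eef_rot: [[0.63, 0.001, 0.776], [-0.776, 0.0, 0.63], [0.0, -1.0, 0.001]]
force: [0.1, 0.2, 0.5]
gripper_width: 11.0
```

Call:
{"op": "arm_command", "data": {
  "increments": [
    [0,0.03,0,0,1],
    [0,0.06,0,0,1],
    [0,0.06,0,0,1]
  ]
}}

```text
clock: 44.0
tool_pos: [456.3, 262.1, 66.2]
eef_rot: [[0.63, 0.003, 0.776], [-0.776, 0.002, 0.63], [0.001, -1.0, 0.004]]
force: [-1.4, -0.6, 17.4]
gripper_width: 10.9
```

Call:
{"op": "arm_command", "data": {
  "increments": [
    [0,0.02,0,0,1],
    [0,0.04,0,0,1],
    [0,0.04,0,0,1]
  ]
}}

```text
clock: 44.3
tool_pos: [456.7, 262.3, 66.1]
eef_rot: [[0.631, 0.005, 0.776], [-0.776, 0.002, 0.631], [0.001, -1.0, 0.005]]
force: [-4.4, -2.1, 29.9]
gripper_width: 10.8
```

Call:
{"op": "arm_command", "data": {
  "increments": [
    [0,-0.05,0,0,1],
    [0,-0.05,0,0,1]
  ],
  "force": 15
}}

```text
clock: 44.5
tool_pos: [455.2, 261.6, 65.3]
eef_rot: [[0.63, 0.001, 0.776], [-0.776, 0.0, 0.63], [0.0, -1.0, 0.001]]
force: [-1.4, -0.8, 7.7]
gripper_width: 12.4
```

Call:
{"op": "arm_command", "data": {
  "increments": [
    [0,0,0,0,0.87],
    [0,0,0,0,0.84],
    [0,0,0,0,0.8],
    [0,0,0,0,0.75],
    [0,0,0,0,0.7],
    [0,0,0,0,0.65],
    [0,0,0,0,0.6],
    [0,0,0,0,0.5],
    [0,0,0,0,0.5],
    [0,0,0,0,0.5]
  ],
  "force": 10
}}

```text
clock: 45.5
tool_pos: [454.9, 261.4, 64.7]
eef_rot: [[0.63, 0.0, 0.776], [-0.776, 0.0, 0.63], [-0.0, -1.0, 0.0]]
force: [-0.1, 0.4, -0.5]
gripper_width: 46.1
```

Call:
{"op": "arm_command", "data": {
  "increments": [
    [0,-0.5,0,0,0.5],
    [0,-2,0,0,0.5],
    [0,-3.5,0,0,0.5],
    [0,-5,0,0,0.5],
    [0,-5.5,0,0,0.5],
    [3,-5.5,-3.5,0,0.5],
    [6,-5.5,-7,0,0.5],
    [9,-5.5,-10.5,0,0.5],
    [11,-5.5,-13.3,0,0.5],
    [11,-5.5,-13.3,0,0.5]
  ]
}}

```text
clock: 46.5
tool_pos: [406.8, 14.3, 229.9]
eef_rot: [[0.631, 0.001, 0.776], [-0.776, -0.0, 0.631], [0.0, -1.0, 0.0]]
force: [1.2, 0.2, 0.5]
gripper_width: 46.2
```

Call:
{"op": "arm_command", "data": {
  "increments": [
    [6.5,0,-9,0,0.5],
    [6.5,0,-9,0,0.5],
    [6.5,0,-9,0,0.5],
    [6.5,0,-9,0,0.5],
    [6.5,0,-9,0,0.5],
    [6.5,0,-9,0,0.5]
  ]
}}

```text
clock: 47.1
tool_pos: [328.5, -275.7, 230.0]
eef_rot: [[0.63, 0.001, 0.777], [-0.777, -0.0, 0.63], [0.001, -1.0, 0.0]]
force: [0.3, 0.0, 0.1]
gripper_width: 46.5
```

Run:
```python
from h import *
from bench import arm
import pickle
rows([])
T=arm.get_image("top");S=arm.get_image("scene");pickle.dump((T,S),open("imG.pkl","wb"))
T0=pickle.load(open("im0.pkl","rb"));T1=pickle.load(open("im1.pkl","rb"))[1]
print("top");beads(T,(285,195,345,255));print("scene");beads(S,(280,235,365,275))
for n,r,(x0,y0,x1,y1) in(("T",T,(303,228,335,252)),("S",S,(318,255,350,275))):
    h=cv2.cvtColor(r["image"],cv2.COLOR_RGB2HSV).astype(int);g=r["image"].astype(int)
    m=(h[...,2]<90)&(g[...,0]>=g[...,2]-3)
    yx=np.argwhere(m[y0:y1,x0:x1])+[y0,x0]
    _,l,c=cv2.kmeans(np.float32(yx[:,::-1]),2,None,(3,50,.01),5,cv2.KMEANS_PP_CENTERS)
    for k in c: p=cast(r,*k,15)-C;q=[p@EX,p@EY];print(n,k,np.round(q,1),[np.hypot(q[0]-a,q[1]-b).round(1) for a,b in((-11.3,-21.7),(-12.9,23.1),(-26.4,1.2))])
# handle unchanged vs. just-seated picture; bystanders vs. start
for nm,a,b,bx in(("handle",T,T1,(270,178,360,212)),("bystanders",T,T0["top"],(160,90,480,320))):
    d=cv2.absdiff(a["image"],b["image"]).max(2)>40
    for k in blobs(d,bx,12):
        x,y=k[0]
        if nm=="handle" or not(270<x<360 and 175<y<265): print(nm,k)
for n,r in(("T",T),("S",S)):
    h=cv2.cvtColor(r["image"],cv2.COLOR_RGB2HSV).astype(int)
    bx=(180,280,218,312) if n=="T" else (478,266,505,335)
    for k in blobs((h[...,1]<45)&(h[...,2]>70),bx,10): print("rod",n,k)
    for z in(114,30,8): print(z,proj(r,(454.8,262,z)).round(1))
h=S["image"];
for y in(269,274,284,294,304,314,319,324,329): print(y,h[y,474:512:3,0],h[y,474:512:3,2])
```

```text
t 47.1 pos [ 328.5 -275.7  230. ] ash [-342.5, -195.0, 230.0] F [0.3 0.  0.1] w 46.5 zax [0.777 0.63  0.   ] y [ 0.001 -0.    -1.   ]
top
w [300.3 216.6] 21 [5 6] 29.0 22.1
w [298.2 225.2] 8 [3 4] 12.9 31.9
w [307.2 239.6] 52 [7 9] -22.0 23.2
d [313.4 214.8] 47 [8 8] 24.2 -5.4
d [321.5 239. ] 93 [16 13] -30.0 -5.8
scene
w [310.6 244.4] 99 [16 14] -53.9 -72.4
w [319.6 249.1] 87 [12 21] -52.6 -50.2
w [341.2 270.9] 63 [10  8] -25.2 19.6
d [329. 264.] 129 [20 12] -27.8 -9.2
T [325.6     236.46667] [-27.6 -15.7] [np.float64(17.3), np.float64(41.5), np.float64(16.9)]
T [317.75   241.3125] [-32.3   3.2] [np.float64(32.5), np.float64(27.8), np.float64(6.2)]
S [324.6667 263.029 ] [-25.3 -16.9] [np.float64(14.8), np.float64(41.9), np.float64(18.1)]
S [333.90002 265.15002] [-30.5  -0.4] [np.float64(28.7), np.float64(29.3), np.float64(4.3)]
handle (array([309.7, 210.3]), np.int32(27), array([305, 209,  12,   3], dtype=int32))
bystanders (array([199.6, 289.1]), np.int32(123), array([185, 286,  34,   9], dtype=int32))
bystanders (array([198.9, 296.1]), np.int32(118), array([184, 293,  35,   7], dt
[... 542 characters left out ...]
 [ 80  81  81  81  81 125 195 190  61  65  80  81  79]
294 [ 60  60  60  59  77 151 178  84  61  61  60  43  42] [ 80  81  80  79  95 176 208 103  80  80  79  58  55]
304 [ 62  62  63  66 125 174 124  59  61  61  60  61  63] [ 81  79  79  83 146 202 148  80  80  81  80  80  83]
314 [103 116 122  99 160 178 149 168 170 167 160 142  94] [ 53  58  75 113 187 202  89  83  82  80  78  79  78]
319 [109 100  69  67  84  89 144 165 167 165 172 167 163] [ 56  50  58  77  98 102  85  79  81  81  84  81  80]
324 [153 133  65  74  84  91 153 162 166 166 166 167 167] [75 66 65 85 97 96 78 79 81 81 82 81 82]
329 [158 155 152 132 126 142 149 154 157 162 165 166 166] [77 75 78 82 90 79 75 76 77 80 81 81 82]
```

```bash
python3 -c "
from bench import arm
print(arm.sign_off())"
```

```text
the job is handed in; nothing more can be done
None
```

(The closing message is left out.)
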